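# Load the bench sauce gun and take up the slack

### The job

Load the sauce gun that lies in its bench dock: first stand the nozzle disc on edge in the slot behind the muzzle plate, spout out through the notch, then lay the sauce cartridge on the two rails behind it, neck towards the disc. Then pump the trigger, squeezing and letting it spring back, until the pressure plate bears on the cartridge and holds it and the disc firmly against the muzzle, without crushing the cartridge. Finish while still holding the trigger squeezed under that gentle pressure, and leave the other things on the table alone.

Things in the scene. Friction and masses are not known exactly. Their poses are not given: they have to be found in the camera images.
- gun: Bench sauce gun, fixed, 318x96 mm base, lying level: muzzle at its +x end, rod axis 60 mm up. Two 10 mm rails 40 mm apart carry cartridge and disc with their axes 60 mm up. Muzzle plate inner face x=+150; its notch, 38 wide, is open upwards; its ears reach 81 mm up. Two lugs, 51 mm high, 19 mm off the axis, at x 131 to 135 close the disc slot. Origin: under the gun on the table; z up.
- disc_seat (a point): Where the disc's centre is when it is pressed flat on the muzzle plate: gun x=+145 mm, 60 mm up. The slot is 15 mm long for the 10 mm disc, so the loose disc may stand up to 5 mm behind this. Axes as the gun's.
- cartridge_seat (a point): Where the cartridge's origin is when pressed home (gun x=+70 mm, 60 mm up). Laid in by hand it may lie up to 15 mm behind (towards -x); the plate pushes it along the rails. Lay it 5 to 10 mm behind, so that its neck clears the disc. Axes as the gun's.
- grip: Fixed upright black hand grip behind the trigger, 14 mm (along gun x) x 24 mm, top 190 mm above the table. Origin: its middle, 164 mm above the table at gun x=-127; its rear face lies 7 mm behind that. Squeeze trigger and grip together from above at this height, fingers closing along the gun's x.
- trigger_handle: Black upper part of the trigger, 10 mm thick, 22 mm wide, top about 190 mm up, ahead of the grip. Origin: its middle, 58 mm from the pivot. At rest it leans forward, 50 mm from its front face to the grip's rear face; fully squeezed 32 mm. Let go, a spring (about 1 to 2 N here) swings it forward again. Push at this height acts 1.4 times on the rod.
- trigger (a joint): Trigger angle, rad: 0 let go (leaning forward), 0.30 fully squeezed back towards the grip (18 mm at the handle). A squeeze of 8 N pumps it; 10 to 12 N also gives the right pressure at the end. With the fingers centred 9 mm ahead of the middle of the grip both are met at full squeeze.
- rod (a joint): Forward travel of the toothed rod, m, 0 to 0.066. A pawl on the trigger drives it forward only: each full squeeze moves it on one tooth, 10 mm (the first 3 to 13 mm); the trigger must spring right back to take the next tooth. A brake of about 4 N keeps the rod where it is, but holds no more than that against the cartridge.
- buffer (a joint): How far the rubber buffer behind the pressure plate is pressed in, m: 0 free, 0.0035 hard home (11 N). It starts to give at 2 N and takes 2.5 N per mm: 0.002 up to just home is the right gentle pressure; once it is home, the force of the squeeze goes straight through to the cartridge. The cartridge stands 30 N, at 40 N it is crushed.
- pressure_plate: Steel pressure plate, 42 mm across, on the rod's front end. Origin: centre of its front face, which starts 15 to 40 mm behind a cartridge laid in. Not to be pushed by hand (nor the knob at the other end): only the trigger moves it.
- pull_knob: Black knob, 24 mm across, 9 mm long, at the rod's rear end, used only for unloading. Origin: centre of its rear face.
- nozzle_disc: White plastic disc 50 mm across, 10 mm thick, with a tapered spout 24 mm long (16 to 9 mm thick) on its +x face, 50 g; stands on edge in the middle of a low wire drainer, loose, its centre 39 mm up. Origin: disc centre; x: disc axis, towards the spout. Pinch it across its thickness by the top 15 mm, above the spout. The wires beside it reach 48 mm up.
- cartridge: White closed cartridge with a paper band, 50 mm across, 100 mm long, plus a neck 30 mm across and 20 mm long at its +x end, about 0.25 kg; lies loose on a low wire rest, its axis 39 mm up. Origin: centre of the 100 mm body; x: axis, towards the neck. Grasp across its width at mid-length.
- mug: Dotted mug, 91 mm high, right of the work; leave it alone. Origin: underside.
- tumbler: Empty tea glass, 67 mm across, 95 mm high, left of the work; leave it alone. Origin: centre of underside.
- salt_shaker: Salt shaker, 44 mm across, 90 mm high, right of the work; leave it alone. Origin: centre of underside.

How it is judged (in metres and radians):
On the way, in this order (a step that is already met when the one before it is completed fails the run):
1. the nozzle disc stands in the slot behind the muzzle plate, square to the gun, spout forward, let go (distance between nozzle_disc and disc_seat below 0.01 m and z of nozzle_disc in the frame of gun below 0.064 m and angle between the x axis of nozzle_disc and the x axis of gun, either way round below 0.25 rad and contact force between the fingers and nozzle_disc below 0.2 N), for 0.2 s.
2. the cartridge lies on the rails behind the disc, let go (distance between cartridge and cartridge_seat below 0.022 m and z of cartridge in the frame of gun below 0.064 m and angle between the x axis of cartridge and the x axis of gun, either way round below 0.08 rad and contact force between the fingers and cartridge below 0.2 N), for 0.2 s.
3. pumped by the trigger, the pressure plate has come up against the cartridge (contact force between pressure_plate and cartridge above 1 N and contact force between the fingers and trigger_handle above 1 N), for 0.1 s.
At the end, for the whole second after the job is handed in: The fingers hold the trigger squeezed (over 1.5 N on it, trigger over 0.03 rad); the plate bears on the cartridge with 6 to 30 N and the cartridge on the disc; disc within 4 mm and cartridge within 5 mm of their seats, square to the gun (0.06 and 0.04 rad) (contact force between the fingers and trigger_handle above 1.5 N and value of joint trigger above 0.03 rad and contact force between pressure_plate and cartridge between 6 and 30 N and contact force between cartridge and nozzle_disc above 3 N and contact force between the fingers and cartridge below 0.2 N and contact force between the fingers and nozzle_disc below 0.2 N and distance between nozzle_disc and disc_seat below 0.004 m and angle between the x axis of nozzle_disc and the x axis of gun, either way round below 0.06 rad and distance between cartridge and cartridge_seat below 0.005 m and angle between the x axis of cartridge and the x axis of gun, either way round below 0.04 rad); the arm keeps its last pose, push and grip.
It fails at once if the cartridge is crushed: more than 40 N on it from the pressure plate (contact force between pressure_plate and cartridge above 40 N).
It fails at once if the rod is pushed or pulled by hand instead of pumped (contact force between any of the arm, the fingers and pressure_plate above 3 N or contact force between any of the arm, the fingers and pull_knob above 3 N).
It fails at once if a bystander is moved or tipped (distance of any of mug, tumbler, salt_shaker from where it was at the start of the episode above 0.03 m).
It also fails if it takes over 72 s, if anything falls off the work surface, if the arm or the gripper's body presses on something with over 40 N, if the wrist force passes 120 N, or if a joint passes its speed limit or range.

### The arm

A 6-joint arm with a two-finger parallel gripper is mounted at the origin on a cart in front of the work surface, level with it; the furniture and walls round the work are solid. World frame = base frame: x ahead of the robot, y to its left, z up, the work surface at z = 0. Lengths are in mm, angles in rad, forces in N, time in s.
With the tool pointing down it reaches from about 275 to 1000 mm from the base axis. Payload 8.4 kg.
Tool frame: the origin (TCP) lies midway between the tips of the shut fingers; the grasp point (between the pads) lies 19 mm behind it; z points along the fingers, y is the line along which they close (so a half turn about z gives the same grasp; the last joint's range is limited). The gripper opens to 85 mm and grips with 20 to 120 N. Pads are 22 mm wide; open, the fingers measure 114 mm over their backs; the gripper's body (76 mm by 85 mm) begins 54 mm behind the grasp point. The pads swing forward as they close: fully open they stand 13 mm farther back than shut.
Start: joints at [-1.146, 0.353, 1.633, -0, 1.155, -0.002], TCP at [258.724, -568.937, 231.281] pointing down, gripper open.
Joint ranges: [-2.63, 2.63], [-0.92, 2.1], [0.06, 2.66], [-1.3, 4.44], [0, 2.69], [-3.02, 3.02]. Speed limits (rad/s): [2.22, 2.22, 2.79, 3.14, 3.14, 3.14].

### API

Orientations are given as [roll, pitch, yaw] about the fixed x, y, z axes, in that order (R = Rz(yaw) Ry(pitch) Rx(roll)).
In Python, from rig import monitor, imaging, r gives the robot as it stands.
- The arm moves only by the tool drive_tool, never from a script. Its argument "plan" is a list of rows, each an object of numbers: "x", "y", "z": the shift along the tool's x, y, z in units of 50 mm (1.0 is 50 mm); "ax", "ay", "az": the turn, a rotation vector about the tool's x, y, z in units of 6 degrees (1.0 is 6 degrees); "hand": the finger opening in mm, from 0 to 85.4. In form: [{"x": .., "y": .., "z": .., "ax": .., "ay": .., "az": .., "hand": ..}, ...]. A call has 1 to 8 rows; each row is the pose to reach, as a shift and turn from the pose commanded when the call began, along the tool's axes at that moment; what a row does not reach only later rows make up. A row lasts 1/10 s, in which the tool goes at most 50 mm and 8.59 degrees, less where a joint would pass 70% of its speed; a pose out of reach is approached as far as the arm can. A call with a gripper value outside its range is refused whole. The fingers move at their own pace and stop on an object; "grip_force" is the grip in N (left out, the last holds). Time passes only in rows, so rows that repeat a pose let the fingers close. It gives the time, the measured TCP pose, the force, the opening and the grip force at its end, in the units of the state.
- monitor.sense(): the state, without advancing time (a new reading comes with each control period).
- imaging.grab_frame(name): name is "scene" or "top" or "wrist"; returns the picture (400x640x3 uint8, red, green, blue); there is no depth.
- imaging.camera_info(name): a dict with "mtx" (3x3 intrinsics, pixels), "dist" ([k1, k2, p1, p2, k3] as OpenCV has them; the pictures are not rectified), "R" (3x3) and "t" (3): a world point X has camera coordinates R X + t. Camera axes: x right, y down, z forward; pixel columns grow to the right and rows downward; lengths in mm; the calibration is good to about 2 mm. A picture is of the moment at which its call begins: read the wrist's pose just before it. camera_info takes no time and is no camera call; for the wrist camera it gives the pose at the moment of the call.
- r.sign_off(): hands the job in; it is judged then, once.
The state is a dict: "clock": time; "qpos": joint angles; "qvel": joint speeds; "joint_efforts": joint torques, N m; "eef_pos": TCP position; "tcp_rot": TCP orientation; "contact_force": force on the tool from outside, world axes, zero at the start; "wrist_torque": the same for the moment, N m; "opening": opening from 0.0 (shut) to 1.0 (fully open); "grasp_force": force on a finger pad.
Only numpy, scipy, OpenCV 4.12 (cv2) and the standard library are available. Lean on these libraries where they do the work, as an engineer would, in place of code of your own. Each camera call takes 0.05 s, during which the arm holds its last target. There are 200 camera calls.

## Working session

There is one attempt and no reset: what is moved stays moved. The work goes in short steps, Python scripts to look and compute and a tool call to move; the robot and the scene stay as the last step left them, time stands still between calls to the robot, and variables do not carry over. Pictures are saved under pics/ and viewed, at most 10 in all, crops included, and the job is handed in when it is done.

Besides the shell and the picture viewer there is one more tool, called after ">>>" as name([rows], argument=value, ...), one row to a line, values as JSON. drive_tool: Moves the arm, as the interface text tells. Its arguments: {"type":"object","properties":{"plan":{"type":"array","items":{"type":"object","properties":{"x":{"type":"number"},"y":{"type":"number"},"z":{"type":"number"},"ax":{"type":"number"},"ay":{"type":"number"},"az":{"type":"number"},"hand":{"type":"number"}}}},"grip_force":{"type":"number"}},"required":["plan"]}

```bash
ls; mkdir -p pics; python3 - <<'E'
from rig import monitor, imaging, r
import cv2
print(monitor.sense())
for n in ("scene","top"):
    cv2.imwrite(f"pics/{n}0.png",cv2.cvtColor(imaging.grab_frame(n),cv2.COLOR_RGB2BGR))
    print(n,imaging.camera_info(n))
E
```

```text
pics
{'clock': 0.0, 'qpos': array([-1.14640271e+00,  3.53676560e-01,  1.63412590e+00, -4.62149218e-05,
        1.15520460e+00, -2.38557321e-03]), 'qvel': array([ 9.88239428e-04,  3.44224844e-04, -1.14674942e-04,  1.99707165e-03,
        4.29119584e-05,  1.30054403e-03]), 'joint_efforts': array([-7.11791381e-04, -6.05263138e+01, -3.42067194e+01, -2.36354573e-06,
        9.59174184e-03, -1.43004661e-05]), 'eef_pos': array([ 258.51270502, -568.50949416,  230.54746423]), 'tcp_rot': array([-3.14017815e+00,  3.88802827e-05,  4.26797904e-01]), 'contact_force': array([-0.15307758,  0.01738833,  0.38627192]), 'wrist_torque': array([0.03641754, 0.02988203, 0.02011756]), 'grasp_force': 0.0, 'opening': 1.0019283443206466}
scene {'mtx': array([[430.24740863,   0.        , 321.62019379],
       [  0.        , 430.24740863, 194.55239657],
       [  0.        ,   0.        ,   1.        ]]), 'dist': array([0.02419921, 0.        , 0.        , 0.        , 0.        ]), 'R': array([[-0.7552368 , -0.65542102, -0.00637692],
       [-0.50718243,  0.59053004, -0.62772626],
       [ 0.41519075, -0.47084771, -0.77840804]]), 't': array([426.38334594, 378.08568135, 998.97356669])}
top {'mtx': array([[387.80891715,   0.        , 314.73768747],
       [  0.        , 387.80891715, 208.64775757],
       [  0.        ,   0.        ,   1.        ]]), 'dist': array([-0.06023534,  0.        ,  0.        ,  0.        ,  0.        ]), 'R': array([[-0.0225223 , -0.99973613,  0.00451778],
       [-0.98510139,  0.02142151, -0.17063518],
       [ 0.17049337, -0.00829357, -0.98532392]]), 't': array([  10.98906651,  570.68666127, 1310.34593762])}
```

View pics/scene0.png

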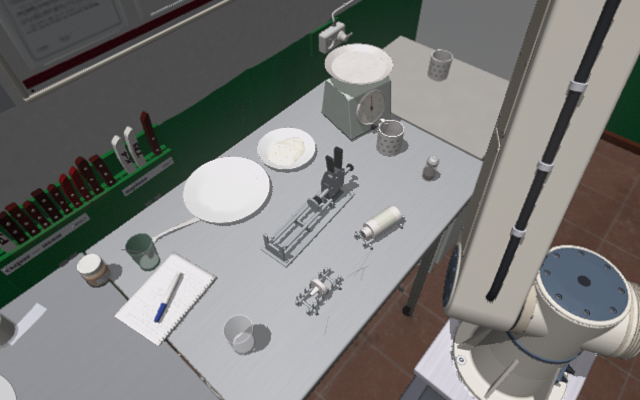

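View pics/top0.png

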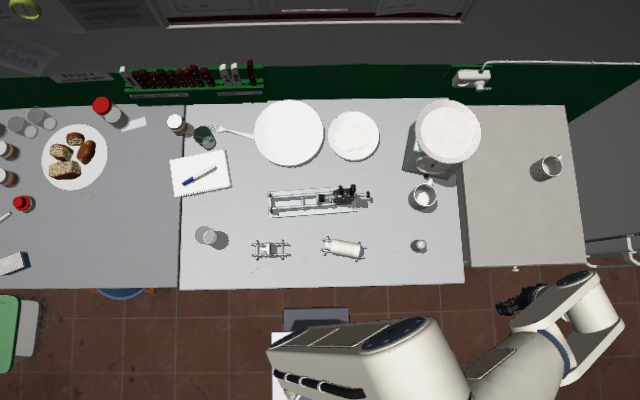

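The top view shows the gun (muzzle at about (270,205), knob at (370,197)), the disc drainer at (270,250), the cartridge at (343,246), the tumbler at (205,236), the salt shaker at (418,245) and the mug at (425,195).

```bash
cat > h.py <<'E'
import numpy as np, cv2
from scipy.spatial.transform import Rotation as Ro
from rig import monitor, imaging, r
def ray(c,px):
    n=cv2.undistortPoints(np.array([[px]],float),c["mtx"],c["dist"])[0,0]
    d=c["R"].T@np.array([*n,1.]); return -c["R"].T@c["t"], d/np.linalg.norm(d)
def onz(c,px,z):
    o,d=ray(c,px); return o+d*(z-o[2])/d[2]
def cross(c1,p1,c2,p2):
    o1,d1=ray(c1,p1);o2,d2=ray(c2,p2)
    s=np.linalg.lstsq(np.c_[d1,-d2],o2-o1,rcond=None)[0]
    a=o1+s[0]*d1;b=o2+s[1]*d2; return (a+b)/2,np.linalg.norm(a-b)
def pix(c,P): return cv2.projectPoints(np.array(P,float).reshape(-1,3),cv2.Rodrigues(c["R"])[0],c["t"],c["mtx"],c["dist"])[0][:,0]
def rot(): return Ro.from_euler("xyz",monitor.sense()["tcp_rot"])
def togo(p,eul=None):
    s=monitor.sense(); R=Ro.from_euler("xyz",s["tcp_rot"])
    print("shift",np.round(R.inv().apply(np.array(p)-s["eef_pos"])/50,3))
    if eul is not None: print("turn",np.round(np.degrees((R.inv()*Ro.from_euler("xyz",eul)).as_rotvec())/6,3))
def snap(n,name):
    c=imaging.camera_info(n); im=imaging.grab_frame(n); cv2.imwrite(f"pics/{name}.png",im[...,::-1]); np.savez(f"pics/{name}.npz",im=im,**c); return c,im
def load(name):
    d=dict(np.load(f"pics/{name}.npz")); return d,d["im"]
E
python3 - <<'E'
from h import *
c=imaging.camera_info("top")
for n,p,z in (("muz",(270,205),60),("knob",(370,197),60),("disc",(270,250),39),("cart",(343,246),39),("neck",(325,242),39),("tail",(362,250),39),("tumb",(210,238),50),("salt",(418,244),60),("mug",(424,195),60)): print(n,onz(c,p,z).round())
w=imaging.camera_info("wrist"); print(w["mtx"],w["dist"])
s=monitor.sense();R=rot(); C=-w["R"].T@w["t"]; print("cam in tool",R.inv().apply(C-s["eef_pos"]), R.inv().apply(w["R"].T[:,2]),R.inv().apply(w["R"].T[:,0]))
E
```

```text
muz [585. 154.  60.]
knob [ 606. -196.   60.]
disc [430. 157.  39.]
cart [439. -97.  39.]
neck [454. -35.  39.]
tail [ 423. -163.   39.]
tumb [475. 364.  50.]
salt [ 438. -354.   60.]
mug [ 609. -387.   60.]
[[351.50556561   0.         314.03421587]
 [  0.         351.50556561 195.26954712]
 [  0.           0.           1.        ]] [-0.06461943  0.          0.          0.          0.        ]
cam in tool [  76.10081547   -0.90701792 -143.13494707] [-2.99413154e-01 -1.51946876e-04  9.54123545e-01] [9.97068844e-04 9.99999391e-01 4.72142537e-04]
```

>>> drive_tool([
  {"z": -1},
  {"x": 2,"y": -1.4,"z": -3},
  {"x": 5,"y": -3.5,"z": -3,"az": 2},
  {"x": 8,"y": -5.5,"z": -3,"az": 3},
  {"x": 10.9,"y": -7.5,"z": -3,"az": 4.07},
  {"x": 10.9,"y": -7.5,"z": -3,"az": 4.07},
  {"x": 10.9,"y": -7.5,"z": -3,"az": 4.07},
  {"x": 10.9,"y": -7.5,"z": -3,"az": 4.07},
])

```text
invalid input
```

>>> drive_tool([
  {},
  {},
  {},
])

```text
invalid input
```

```bash
python3 - <<'E'
from h import *
togo([600,0,350],[np.pi,0,0])
E
```

```text
shift [10.923 -7.527 -2.377]
turn [-1.200e-02  2.000e-03  4.076e+00]
```

>>> drive_tool([
  {"x": 0,"y": 0,"z": -1,"ax": 0,"ay": 0,"az": 0,"hand": 85},
  {"x": 2,"y": -1.4,"z": -3,"ax": 0,"ay": 0,"az": 0,"hand": 85},
  {"x": 5,"y": -3.5,"z": -3,"ax": 0,"ay": 0,"az": 2,"hand": 85},
  {"x": 8,"y": -5.5,"z": -3,"ax": 0,"ay": 0,"az": 3,"hand": 85},
  {"x": 10.9,"y": -7.5,"z": -2.4,"ax": 0,"ay": 0,"az": 4.07,"hand": 85},
  {"x": 10.9,"y": -7.5,"z": -2.4,"ax": 0,"ay": 0,"az": 4.07,"hand": 85},
  {"x": 10.9,"y": -7.5,"z": -2.4,"ax": 0,"ay": 0,"az": 4.07,"hand": 85},
  {"x": 10.9,"y": -7.5,"z": -2.4,"ax": 0,"ay": 0,"az": 4.07,"hand": 85},
])

```text
clock: 0.9
eef_pos: [431.2, -280.3, 339.3]
tcp_rot: [-3.141, 0.0, 0.0]
contact_force: [0.6, -0.4, -0.5]
opening: 0.995
grasp_force: 0.0
```

>>> drive_tool([
  {"x": 3.3,"y": -5.6,"z": -0.2,"ax": 0,"ay": 0,"az": 0,"hand": 85},
  {"x": 3.3,"y": -5.6,"z": -0.2,"ax": 0,"ay": 0,"az": 0,"hand": 85},
  {"x": 3.3,"y": -5.6,"z": -0.2,"ax": 0,"ay": 0,"az": 0,"hand": 85},
  {"x": 3.3,"y": -5.6,"z": -0.2,"ax": 0,"ay": 0,"az": 0,"hand": 85},
  {"x": 3.3,"y": -5.6,"z": -0.2,"ax": 0,"ay": 0,"az": 0,"hand": 85},
  {"x": 3.3,"y": -5.6,"z": -0.2,"ax": 0,"ay": 0,"az": 0,"hand": 85},
  {"x": 3.3,"y": -5.6,"z": -0.2,"ax": 0,"ay": 0,"az": 0,"hand": 85},
  {"x": 3.3,"y": -5.6,"z": -0.2,"ax": 0,"ay": 0,"az": 0,"hand": 85},
])

```text
clock: 1.7
eef_pos: [596.7, 1.0, 348.6]
tcp_rot: [-3.141, 0.001, 0.004]
contact_force: [-0.1, -0.3, -0.4]
opening: 0.998
grasp_force: 0.0
```

```bash
python3 - <<'E'
from h import *
print(monitor.sense()["eef_pos"],monitor.sense()["qvel"].round(3))
snap("wrist","w1")
E
```

```text
[596.71982026   1.00267253 348.62417817] [-0.052 -0.026  0.039 -0.026  0.008 -0.042]
```

View pics/w1.png

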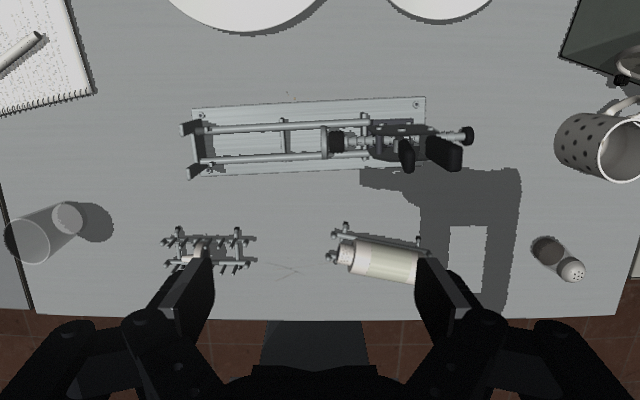

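The wrist view shows the gun with its base corners at about (192,108), (425,97), (190,180) and the muzzle on the left. The fingers partly hide the disc at (200,250) and the cartridge at (380,258). I'll zoom in on the gun and move back for a clear second view.

```bash
python3 - <<'E'
from h import *
c,im=load("w1")
k=im[85:190,170:490]; cv2.imwrite("pics/w1z.png",cv2.resize(k,None,fx=2.5,fy=2.5,interpolation=cv2.INTER_CUBIC)[...,::-1])
E
```

>>> drive_tool([
  {"x": -1,"y": -0.6,"z": 0,"ax": 0,"ay": 0,"az": 0,"hand": 85},
  {"x": -2.0,"y": -0.6,"z": 0,"ax": 0,"ay": 0,"az": 0,"hand": 85},
  {"x": -2.8,"y": -0.6,"z": 0,"ax": 0,"ay": 0,"az": 0,"hand": 85},
  {"x": -2.8,"y": -0.6,"z": 0,"ax": 0,"ay": 0,"az": 0,"hand": 85},
  {"x": -2.8,"y": -0.6,"z": 0,"ax": 0,"ay": 0,"az": 0,"hand": 85},
  {"x": -2.8,"y": -0.6,"z": 0,"ax": 0,"ay": 0,"az": 0,"hand": 85},
])

```text
clock: 2.35
eef_pos: [456.2, 27.2, 349.6]
tcp_rot: [3.141, -0.001, -0.0]
contact_force: [-0.4, -0.4, 0.1]
opening: 0.998
grasp_force: 0.0
```

```bash
python3 - <<'E'
from h import *
print(monitor.sense()["eef_pos"],monitor.sense()["qvel"].round(3))
c,im=snap("wrist","w2")
a,b=[im[y:y+100,x:x+160] for y,x in ((130,130),(130,320))]
cv2.imwrite("pics/w2z.png",cv2.resize(im[20:220,150:470],None,fx=2.5,fy=2.5,interpolation=cv2.INTER_CUBIC)[...,::-1])
E
```

```text
[456.20501602  27.18410525 349.64840404] [ 0.004  0.022 -0.011 -0.     0.003  0.002]
```

View pics/w1z.png

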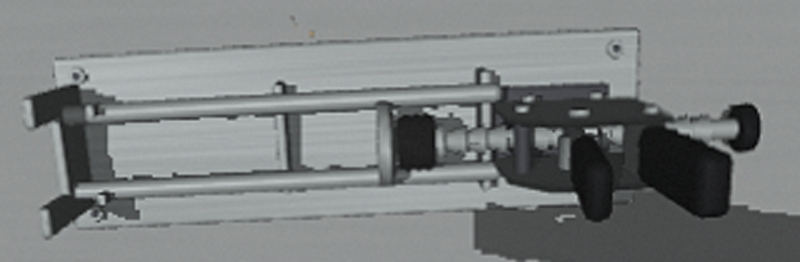

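View pics/w2z.png

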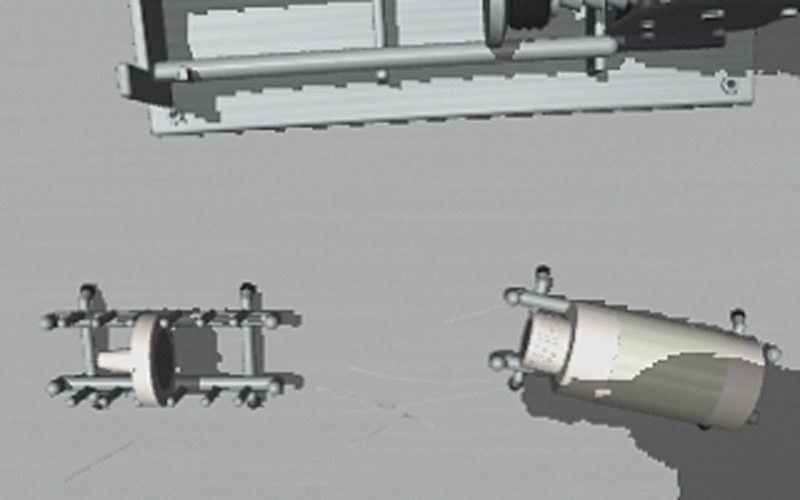

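w2 (px = 150+u/2.5, 20+v/2.5) shows the disc face centre at about u,v (162,360) with its spout tip at (101,360), pointing +y. The cartridge front is at (572,343), its rear at (753,387) and its neck end at (528,343), also towards +y. The gun's near base edge runs (152,135) to (753,103).

```bash
python3 - <<'E'
from h import *
a,_=load("w1");b,_=load("w2")
A=lambda u,v:(170+u/2.5,85+v/2.5); B=lambda u,v:(150+u/2.5,20+v/2.5)
print("bl",cross(a,A(79,228),b,B(152,135)))
for z in (0,6,10):
  tl,tr,bl=[onz(a,A(*p),z) for p in((54,58),(638,28),(79,228))]
  bl2,br2=[onz(b,B(*p),z) for p in((152,135),(753,103))]
  print(z,tl,tr,bl,bl2,br2,"L",np.linalg.norm(tr-tl),np.linalg.norm(br2-bl2),"W",np.linalg.norm(bl-tl),
   "yaw",[np.degrees(np.arctan2(*(p-q)[1::-1])).round(2) for p,q in((tl,tr),(bl2,br2))],"ctr",((tl+br2)/2).round(1),((tr+bl2)/2).round(1))
print("disc")
for p in((101,360),(131,361),(152,360),(162,360)): print(p,onz(b,B(*p),39).round(1))
for p in((162,318),(162,405)): print(onz(b,B(*p),39).round(1))
for z in (45,48):
  for p in((48,322),(272,320),(55,387),(277,385)):print(z,onz(b,B(*p),z).round(1))
f,g,n=[onz(b,B(*p),39) for p in((572,343),(753,387),(528,343))]
print("cart",f,g,n,np.linalg.norm(f-g),np.linalg.norm(n-f),(f+g)/2,"ax",np.degrees(np.arctan2(*(f-g)[1::-1])))
t=imaging.camera_info("top")
print("grip", [onz(a,A(*p),190).round(1) for p in ((575,145),(607,145),(640,135),(730,150))])
E
```

```text
bl (array([547.78304775, 163.85809816,   6.56679012]), np.float64(1.7255219253029077))
0 [642.5945802  170.87553165   0.        ] [ 660.10159335 -148.91329171    0.        ] [546.0108875  165.14326609   0.        ] [548.15052091 166.59149322   0.        ] [ 5.65506766e+02 -1.55322547e+02  5.68434189e-14] L 320.26768032303835 322.3815887892789 W 96.7536488374874 yaw [np.float64(93.13), np.float64(93.09)] ctr [604.1   7.8   0. ] [604.1   8.8   0. ]
6 [642.96061891 168.81274913   6.        ] [ 660.25401159 -147.07401281    6.        ] [547.5554399  163.15042863   6.        ] [547.95180899 164.90176742   6.        ] [ 565.09677577 -153.09360498    6.        ] L 316.35977587962736 318.45722907799734 W 95.57306135570694 yaw [np.float64(93.13), np.float64(93.09)] ctr [604.    7.9   6. ] [604.1   8.9   6. ]
10 [643.20464472 167.43756078  10.        ] [ 660.35562374 -145.84782687   10.        ] [548.58514149 161.82187033  10.        ] [547.81933438 163.77528355  10.        ] [ 564.82344913 -151.60764336   10.        ] L 313.75450625068675 315.8409892704763 W 94.78600303452005 yaw [np.float64(93.13), np.float64(93.09)] ctr [604.    7.9  10. ] [604.1   9.   10. ]
disc
(101, 360) [433.2 192.   39. ]
(131, 361) [432.6 175.9  39. ]
(152, 360) [433.1 164.6  39. ]
(162, 360) [433.1 159.3  39. ]
[455.5 157.5  39. ]
[408.4 161.3  39. ]
45 [454.8 215.8  45. ]
45 [455.3  98.9  45. ]
45 [420.  216.2  45. ]
45 [420.9  97.7  45. ]
48 [455.3 214.6  48. ]
48 [455.8  98.4  48. ]
48 [420.8 214.9  48. ]
48 [421.7  97.3  48. ]
cart [442.25008389 -57.10745643  39.        ] [ 418.76447471 -156.22229706   39.        ] [442.1804432  -33.94914604  39.        ] 101.85934160329806 23.158415099574484 [ 430.5072793  -106.66487675   39.        ] ax 76.66942501175384
grip [array([625.4, -72.3, 190. ]), array([625.5, -83.4, 190. ]), array([629.1, -94.6, 190. ]), array([ 624.3, -127. ,  190. ])]
```

Gun centre is about (604, 8.4) with yaw 93.1°. The disc is at about (433, 163.5) with its axis along +y. Its length checks out: tip at y=192, so the face is at 168. Now moving above the disc.

>>> drive_tool([
  {"x": -0.46,"y": -1,"z": 0.5,"ax": 0,"ay": 0,"az": 0,"hand": 40},
  {"x": -0.46,"y": -2,"z": 1,"ax": 0,"ay": 0,"az": 0,"hand": 40},
  {"x": -0.46,"y": -2.73,"z": 2,"ax": 0,"ay": 0,"az": 0,"hand": 40},
  {"x": -0.46,"y": -2.73,"z": 3,"ax": 0,"ay": 0,"az": 0,"hand": 40},
  {"x": -0.46,"y": -2.73,"z": 4,"ax": 0,"ay": 0,"az": 0,"hand": 40},
  {"x": -0.46,"y": -2.73,"z": 4.8,"ax": 0,"ay": 0,"az": 0,"hand": 40},
  {"x": -0.46,"y": -2.73,"z": 4.8,"ax": 0,"ay": 0,"az": 0,"hand": 40},
  {"x": -0.46,"y": -2.73,"z": 4.8,"ax": 0,"ay": 0,"az": 0,"hand": 40},
])

```text
clock: 3.2
eef_pos: [431.9, 163.9, 107.9]
tcp_rot: [3.14, 0.004, 0.0]
contact_force: [0.7, 0.8, 0.7]
opening: 0.469
grasp_force: 0.0
```

```bash
python3 - <<'E'
from h import *
togo([433,163.5,51],[np.pi,0,0])
snap("wrist","w3"); c,im=load("w3")
print(pix(c,[[433,163.5,64],[433,158.5,39],[433,192,39],[455,158.5,52],[411,158.5,52]]).round())
cv2.imwrite("pics/w3z.png",cv2.resize(im[150:400,160:480],None,fx=2.4,fy=2.4)[...,::-1])
E
```

```text
shift [0.026 0.005 1.138]
turn [0.016 0.04  0.004]
[[316. 222.]
 [323. 207.]
 [271. 207.]
 [324. 179.]
 [323. 247.]]
```

View pics/w3z.png

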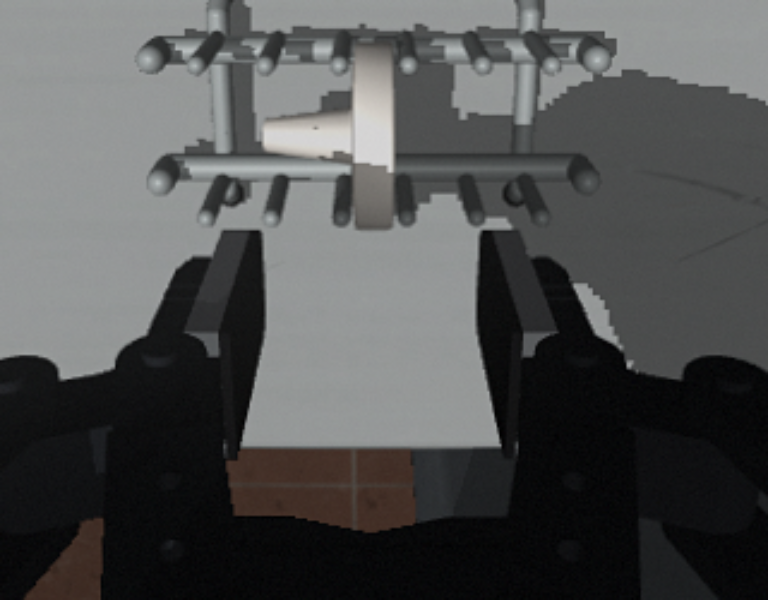

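w3 confirms the disc: its rim is centred at px (316, ~206) as predicted, square to the fingers and between them. Next is to descend, close and lift.

>>> drive_tool([
  {"x": 0.03,"y": 0,"z": 0.6,"ax": 0,"ay": 0.04,"az": 0,"hand": 40},
  {"x": 0.03,"y": 0,"z": 1.14,"ax": 0,"ay": 0.04,"az": 0,"hand": 40},
  {"x": 0.03,"y": 0,"z": 1.14,"ax": 0,"ay": 0.04,"az": 0,"hand": 25},
  {"x": 0.03,"y": 0,"z": 1.14,"ax": 0,"ay": 0.04,"az": 0,"hand": 5},
  {"x": 0.03,"y": 0,"z": 1.14,"ax": 0,"ay": 0.04,"az": 0,"hand": 0},
  {"x": 0.03,"y": 0,"z": 1.14,"ax": 0,"ay": 0.04,"az": 0,"hand": 0},
  {"x": 0.03,"y": 0,"z": 1.14,"ax": 0,"ay": 0.04,"az": 0,"hand": 0},
  {"x": 0.03,"y": 0,"z": 1.14,"ax": 0,"ay": 0.04,"az": 0,"hand": 0},
], grip_force=30)

```text
clock: 4.05
eef_pos: [435.6, 164.7, 54.1]
tcp_rot: [-3.141, -0.007, 0.001]
contact_force: [0.2, -1.9, 10.5]
opening: 0.104
grasp_force: 35.6
```

>>> drive_tool([
  {"x": 0,"y": 0,"z": 0,"ax": 0,"ay": 0,"az": 0,"hand": 0},
  {"x": 0,"y": 0,"z": -0.4,"ax": 0,"ay": 0,"az": 0,"hand": 0},
  {"x": 0,"y": 0,"z": -1,"ax": 0,"ay": 0,"az": 0,"hand": 0},
  {"x": 0,"y": 0,"z": -1.8,"ax": 0,"ay": 0,"az": 0,"hand": 0},
  {"x": 0,"y": 0,"z": -2,"ax": 0,"ay": 0,"az": 0,"hand": 0},
  {"x": 0,"y": 0,"z": -2,"ax": 0,"ay": 0,"az": 0,"hand": 0},
])

```text
clock: 4.65
eef_pos: [435.0, 164.9, 154.6]
tcp_rot: [-3.14, -0.009, 0.001]
contact_force: [0.3, -0.5, -0.9]
opening: 0.104
grasp_force: 34.3
```

>>> drive_tool([
  {"x": 0.8,"y": 0.07,"z": 0,"ax": 0,"ay": -0.08,"az": -0.52,"hand": 0},
  {"x": 1.6,"y": 0.14,"z": 0,"ax": 0,"ay": -0.08,"az": -0.52,"hand": 0},
  {"x": 2.4,"y": 0.21,"z": 0,"ax": 0,"ay": -0.08,"az": -0.52,"hand": 0},
  {"x": 3.23,"y": 0.28,"z": 0,"ax": 0,"ay": -0.08,"az": -0.52,"hand": 0},
  {"x": 3.23,"y": 0.28,"z": 0,"ax": 0,"ay": -0.08,"az": -0.52,"hand": 0},
  {"x": 3.23,"y": 0.28,"z": 0,"ax": 0,"ay": -0.08,"az": -0.52,"hand": 0},
  {"x": 3.23,"y": 0.28,"z": 0,"ax": 0,"ay": -0.08,"az": -0.52,"hand": 0},
])

```text
clock: 5.35
eef_pos: [593.3, 150.2, 151.6]
tcp_rot: [3.141, 0.007, 0.055]
contact_force: [0.1, 0.4, -0.4]
opening: 0.109
grasp_force: 34.3
```

```bash
python3 - <<'E'
from h import *
togo([596.4,150.7,154],[np.pi,0,0.054]); print(monitor.sense()["contact_force"])
c,im=snap("wrist","w4")
cv2.imwrite("pics/w4z.png",cv2.resize(im[100:350,200:440],None,fx=2.4,fy=2.4,interpolation=cv2.INTER_CUBIC)[...,::-1])
E
```

```text
shift [ 0.061 -0.006 -0.049]
turn [0.004 0.068 0.011]
[ 0.05955396  0.42325542 -0.43219236]
```

View pics/w4z.png

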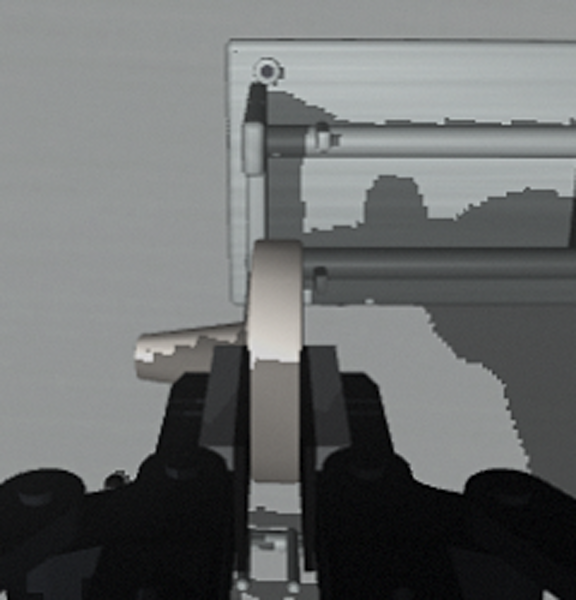

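w4 shows the disc held square with its spout at +x. The far ear's top face spans u 245 to 267 at v≈150 and the far lug is at u≈313 to 331 (v≈125 to 155). I'll compute the muzzle plane from these.

```bash
python3 - <<'E'
from h import *
c,im=load("w4"); A=lambda u,v:(200+u/2.4,100+v/2.4)
O=np.array([604.1,8.4]);th=np.radians(93.1);g=np.array([np.cos(th),np.sin(th)]);n=np.array([-g[1],g[0]])
G=lambda P:np.round([(P[:2]-O)@g,(P[:2]-O)@n],1)
for nm,p,z in (("ear in",(267,172),81),("ear in far",(267,122),81),("ear out",(245,172),81),("lugL",(312,128),51),("lugR",(331,128),51),("lug c",(322,155),51),("base",(228,40),6),("baseb",(232,303),6),("nlug",(320,275),51)):
    print(nm,G(onz(c,A(*p),z)))
s=monitor.sense();print("tcp",s["eef_pos"],G(s["eef_pos"]))
o=s["eef_pos"]
for nm,p in (("rimL",(252,260)),("rimR",(302,260))):
    for z in (110,125,140,150): print(nm,z,G(onz(c,A(*p),z)))
# spout tip, on gun axis plane y
for z in (130,135,139,143): print("tip",z,G(onz(c,A(138,358),z)), onz(c,A(138,358),z).round(1))
# tangent of disc in tool x-z: far silhouette v=240, near v=480
C=-c["R"].T@c["t"]; print("cam",C)
for v in (240,480):
    _,d=ray(c,A(276,v)); print(v,np.degrees(np.arctan2(d[0],-d[2])))
E
```

```text
ear in [144.6 -20.6]
ear in far [144.6 -33.8]
ear out [150.4 -20.6]
lugL [131.7 -26.4]
lugR [126.2 -26.4]
lug c [128.7 -18.3]
base [158.3 -47.6]
baseb [158.2  47.9]
nlug [128.5  19.5]
tcp [593.44081499 150.34381353 152.04900647] [142.3   3. ]
rimL 110 [147.9  -6.8]
rimL 125 [147.5 -12.3]
rimL 140 [147.1 -17.7]
rimL 150 [146.9 -21.4]
rimR 110 [136.3  -6.9]
rimR 125 [136.9 -12.3]
rimR 140 [137.4 -17.8]
rimR 150 [137.8 -21.4]
tip 130 [172.1   8.5] [586.3 179.8 130. ]
tip 135 [171.2   6. ] [588.9 179.1 135. ]
tip 139 [170.5   3.9] [590.9 178.5 139. ]
tip 143 [169.8   1.9] [593.  177.9 143. ]
cam [670.03435634 155.18569913 294.19814382]
240 -18.576123840826003
480 -34.47436700873675
```

The muzzle plane and lugs agree at −4.8 mm in my frame, so the slot middle is at x'≈137.7. The disc sits 1.9 mm off the TCP in gy. I'll correct and go down part-way.

>>> drive_tool([
  {"x": 0.1,"y": 0.09,"z": 0.0,"ax": 0,"ay": 0.07,"az": 0,"hand": 0},
  {"x": 0.1,"y": 0.09,"z": 0.4,"ax": 0,"ay": 0.07,"az": 0,"hand": 0},
  {"x": 0.1,"y": 0.09,"z": 0.8,"ax": 0,"ay": 0.07,"az": 0,"hand": 0},
  {"x": 0.1,"y": 0.09,"z": 1.1,"ax": 0,"ay": 0.07,"az": 0,"hand": 0},
  {"x": 0.1,"y": 0.09,"z": 1.1,"ax": 0,"ay": 0.07,"az": 0,"hand": 0},
  {"x": 0.1,"y": 0.09,"z": 1.1,"ax": 0,"ay": 0.07,"az": 0,"hand": 0},
  {"x": 0.1,"y": 0.09,"z": 1.1,"ax": 0,"ay": 0.07,"az": 0,"hand": 0},
])

```text
clock: 6.1
eef_pos: [600.8, 146.4, 99.0]
tcp_rot: [-3.141, -0.005, 0.055]
contact_force: [-0.7, 0.3, 0.2]
opening: 0.105
grasp_force: 34.3
```

```bash
cat >> h.py <<'E'
O=np.array([604.1,8.4]);th=np.radians(93.1);g=np.array([np.cos(th),np.sin(th)]);n=np.array([-g[1],g[0]])
O=O-4.8*g
G=lambda P:np.round([(P[:2]-O)@g,(P[:2]-O)@n],1)
W=lambda x,y,z:np.array([*(O+x*g+y*n),z])
E
python3 - <<'E'
from h import *
s=monitor.sense(); print(s["eef_pos"],s["tcp_rot"],s["contact_force"],G(s["eef_pos"]))
togo(W(142.5,-1.9,95),[np.pi,0,0.054])
c,im=snap("wrist","w5")
cv2.imwrite("pics/w5z.png",cv2.resize(im[100:350,200:440],None,fx=2.4,fy=2.4,interpolation=cv2.INTER_CUBIC)[...,::-1])
E
```

```text
[600.77610351 146.35306823  98.96588426] [-3.14132    -0.00463643  0.05512906] [-0.74002322  0.29658556  0.2074078 ] [142.7  -4.1]
shift [-0.045  0.005  0.079]
turn [-0.003 -0.044  0.011]
```

View pics/w5z.png

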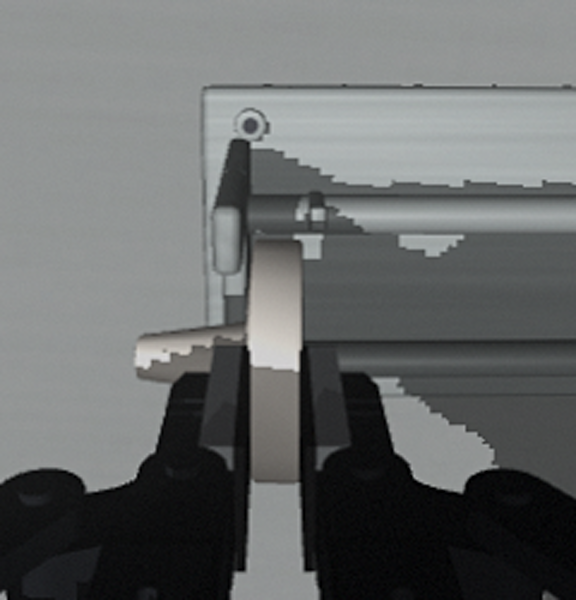

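w5 shows the ear's top inner edge at u≈240, v≈240. The lug's left edge is at u≈299, v≈215, and the disc's rim spans u 249 to 302.

```bash
python3 - <<'E'
from h import *
c,im=load("w5"); A=lambda u,v:(200+u/2.4,100+v/2.4)
for nm,p,z in (("ear in",(240,265),81),("ear out",(213,265),81),("lugL",(299,215),51),("lugR",(327,215),51),("base",(204,88),6)):
    print(nm,G(onz(c,A(*p),z)))
for z in (75,85,95): print(z,"rim",G(onz(c,A(249,265),z)),G(onz(c,A(302,265),z)),"tip",G(onz(c,A(138,358),z)))
E
```

```text
ear in [150.3 -21.7]
ear out [155.8 -21.7]
lugL [137.5 -23.5]
lugR [130.9 -23.5]
base [163.  -47.4]
75 rim [148.6 -19.5] [137.5 -19.6] tip [173.1   2.1]
85 rim [148.3 -23.1] [137.8 -23.1] tip [171.3  -2.7]
95 rim [148.  -26.7] [138.2 -26.7] tip [169.6  -7.6]
```

>>> drive_tool([
  {"x": -0.045,"y": 0,"z": 0.15,"ax": 0,"ay": -0.04,"az": 0,"hand": 0},
  {"x": -0.045,"y": 0,"z": 0.3,"ax": 0,"ay": -0.04,"az": 0,"hand": 0},
  {"x": -0.045,"y": 0,"z": 0.35,"ax": 0,"ay": -0.04,"az": 0,"hand": 0},
  {"x": -0.045,"y": 0,"z": 0.35,"ax": 0,"ay": -0.04,"az": 0,"hand": 0},
  {"x": -0.045,"y": 0,"z": 0.35,"ax": 0,"ay": -0.04,"az": 0,"hand": 0},
])

```text
clock: 6.65
eef_pos: [597.9, 146.1, 80.3]
tcp_rot: [3.142, 0.001, 0.055]
contact_force: [-0.9, -0.4, -0.0]
opening: 0.106
grasp_force: 34.3
```

```bash
python3 - <<'E'
from h import *
s=monitor.sense(); print(s["eef_pos"],s["tcp_rot"],s["contact_force"],G(s["eef_pos"]))
E
```

```text
[597.90714463 146.05440732  80.32848685] [3.14154109e+00 1.28723514e-03 5.50367348e-02] [-0.8510295  -0.44931707 -0.01028124] [142.6  -1.3]
```

Free so far (z 80.3). I'll go on in small steps until it lands.

>>> drive_tool([
  {"x": -0.01,"y": 0,"z": 0.05,"ax": 0,"ay": 0,"az": 0,"hand": 0},
  {"x": -0.01,"y": 0,"z": 0.1,"ax": 0,"ay": 0,"az": 0,"hand": 0},
  {"x": -0.01,"y": 0,"z": 0.1,"ax": 0,"ay": 0,"az": 0,"hand": 0},
])

```text
clock: 6.95
eef_pos: [598.3, 146.2, 75.7]
tcp_rot: [-3.141, -0.001, 0.055]
contact_force: [1.6, 0.8, 0.5]
opening: 0.105
grasp_force: 34.4
```

>>> drive_tool([
  {"x": -0.01,"y": 0,"z": 0.04,"ax": 0,"ay": 0,"az": 0,"hand": 0},
  {"x": -0.01,"y": 0,"z": 0.05,"ax": 0,"ay": 0,"az": 0,"hand": 0},
  {"x": -0.01,"y": 0,"z": 0.05,"ax": 0,"ay": 0,"az": 0,"hand": 0},
])

```text
clock: 7.25
eef_pos: [598.7, 146.4, 75.2]
tcp_rot: [-3.141, -0.003, 0.055]
contact_force: [-1.0, -1.1, 16.0]
opening: 0.106
grasp_force: 36.3
```

Landed at TCP z=75.2, which puts the disc centre at 60 as predicted. Release and rise.

>>> drive_tool([
  {"x": 0,"y": 0,"z": -0.03,"ax": 0,"ay": 0,"az": 0,"hand": 12},
  {"x": 0,"y": 0,"z": -0.03,"ax": 0,"ay": 0,"az": 0,"hand": 24},
  {"x": 0,"y": 0,"z": -0.03,"ax": 0,"ay": 0,"az": 0,"hand": 30},
  {"x": 0,"y": 0,"z": -0.03,"ax": 0,"ay": 0,"az": 0,"hand": 30},
  {"x": 0,"y": 0,"z": -0.4,"ax": 0,"ay": 0,"az": 0,"hand": 30},
  {"x": 0,"y": 0,"z": -1.2,"ax": 0,"ay": 0,"az": 0,"hand": 30},
  {"x": 0,"y": 0,"z": -2.2,"ax": 0,"ay": 0,"az": 0,"hand": 30},
  {"x": 0,"y": 0,"z": -2.4,"ax": 0,"ay": 0,"az": 0,"hand": 30},
])

```text
clock: 8.05
eef_pos: [599.8, 146.7, 198.4]
tcp_rot: [-3.14, -0.006, 0.055]
contact_force: [0.7, 1.2, -0.6]
opening: 0.349
grasp_force: 0.0
```

```bash
python3 - <<'E'
from h import *
c,im=snap("wrist","w6")
print(monitor.sense()["eef_pos"])
cv2.imwrite("pics/w6z.png",cv2.resize(im[60:260,180:500],None,fx=2.4,fy=2.4,interpolation=cv2.INTER_CUBIC)[...,::-1])
togo([430.5,-106.7,180],[np.pi,0,np.radians(-13.3)])
E
```

```text
[599.47700464 146.64089172 197.74859979]
shift [-3.655  4.874  0.327]
turn [-0.021 -0.055  2.743]
```

View pics/w6z.png

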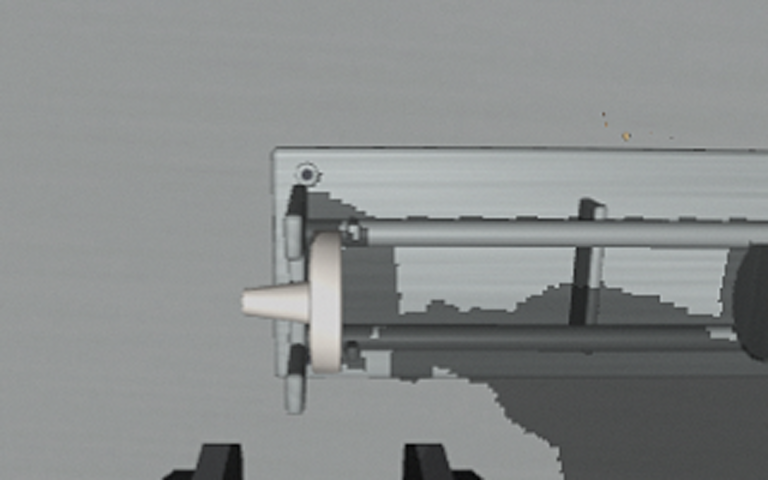

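w6 shows the disc standing square in the slot (u 310 to 340) with its spout out through the notch. Now to the cartridge, yaw 76.7°.

>>> drive_tool([
  {"x": -0.6,"y": 0.5,"z": 0,"ax": 0,"ay": 0,"az": -1.4,"hand": 75},
  {"x": -1.2,"y": 1.2,"z": 0,"ax": 0,"ay": 0,"az": -2.8,"hand": 75},
  {"x": -1.8,"y": 2,"z": 0,"ax": 0,"ay": 0,"az": -4.2,"hand": 75},
  {"x": -2.4,"y": 2.8,"z": 0,"ax": 0,"ay": 0,"az": -5.6,"hand": 75},
  {"x": -3.0,"y": 3.6,"z": 0,"ax": 0,"ay": 0,"az": -7,"hand": 75},
  {"x": -3.4,"y": 4.3,"z": 0,"ax": 0,"ay": 0,"az": -8.4,"hand": 75},
  {"x": -3.65,"y": 4.87,"z": 0,"ax": 0,"ay": 0,"az": -9.8,"hand": 75},
  {"x": -3.65,"y": 4.87,"z": 0,"ax": 0,"ay": 0,"az": -11.2,"hand": 75},
])

```text
clock: 8.9
eef_pos: [425.7, -109.6, 191.9]
tcp_rot: [-3.138, 0.002, 1.205]
contact_force: [0.3, 0.2, -0.7]
opening: 0.878
grasp_force: 0.0
```

```bash
python3 - <<'E'
from h import *
print(monitor.sense()["qpos"].round(2),monitor.sense()["eef_pos"])
togo([430.5,-106.0,110],[np.pi,0,np.radians(76.7)])
E
```

```text
[-0.25  0.11  2.05 -0.    0.98  0.11] [ 425.67646394 -109.58899879  191.90519088]
shift [0.104 0.07  1.638]
turn [-0.032  0.013 -1.273]
```

>>> drive_tool([
  {"x": 0.1,"y": 0.07,"z": 0.4,"ax": 0,"ay": 0,"az": -1.27,"hand": 75},
  {"x": 0.1,"y": 0.07,"z": 1.0,"ax": 0,"ay": 0,"az": -1.27,"hand": 75},
  {"x": 0.1,"y": 0.07,"z": 1.6,"ax": 0,"ay": 0,"az": -1.27,"hand": 75},
  {"x": 0.1,"y": 0.07,"z": 1.6,"ax": 0,"ay": 0,"az": -1.27,"hand": 75},
  {"x": 0.1,"y": 0.07,"z": 1.6,"ax": 0,"ay": 0,"az": -1.27,"hand": 75},
])

```text
clock: 9.4
eef_pos: [432.3, -103.5, 112.6]
tcp_rot: [-3.138, 0.0, 1.335]
contact_force: [-0.2, -0.8, -0.4]
opening: 0.878
grasp_force: 0.0
```

```bash
python3 - <<'E'
from h import *
s=monitor.sense();print(s["eef_pos"],s["tcp_rot"])
c,im=snap("wrist","w7")
cv2.imwrite("pics/w7z.png",cv2.resize(im[50:350,140:500],None,fx=2,fy=2,interpolation=cv2.INTER_CUBIC)[...,::-1])
C=np.array([430.5,-106,39.]);a=np.radians(76.7);ax=np.array([np.cos(a),np.sin(a),0]);b=np.array([ax[1],-ax[0],0])
P=[C+70*ax,C+50*ax,C+50*ax+[0,0,25],C+50*ax+25*b,C+50*ax-25*b]
print(((pix(c,P)-[140,50])*2).round())
E
```

```text
[ 432.2945082  -103.54518169  112.57915796] [-3.13772634e+00  2.84038990e-04  1.33520700e+00]
[[347. 105.]
 [348. 172.]
 [347. 185.]
 [429. 172.]
 [266. 172.]]
```

View pics/w7z.png

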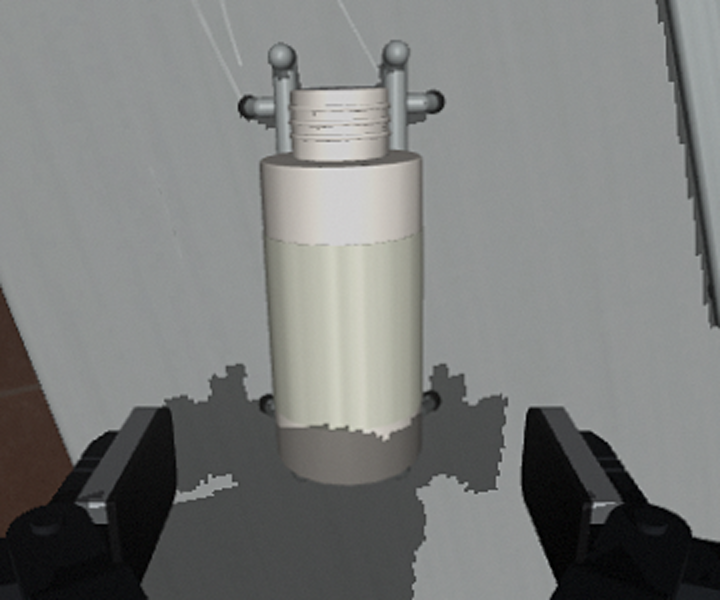

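w7 shows the cartridge with its neck away from the gripper. The body's top-front edge is at about (341,163), its rear top edge at about (350,478 at the silhouette), the neck end at about (340,90), and the axis runs about 342 to 350. I'll convert these.

```bash
python3 - <<'E'
from h import *
c,im=load("w7"); A=lambda u,v:(140+u/2,50+v/2)
for nm,p,z in (("frontL",(261,167),42),("frontR",(423,165),42),("fronttop",(341,163),64),("neckend top",(340,90),54),("rear L",(282,462),60),("rear R",(418,462),60),("rearbot",(350,484),62),("bandF",(341,245),64),("sideL mid",(268,300),41),("sideR mid",(424,300),41),("sideL f",(262,190),41),("sideR f",(423,190),41),("sideL r",(275,420),41),("sideR r",(423,420),41)):
    print(nm,onz(c,A(*p),z).round(1))
m=np.array([onz(c,A(268,300),41)+onz(c,A(424,300),41),onz(c,A(262,190),41)+onz(c,A(423,190),41),onz(c,A(275,420),41)+onz(c,A(423,420),41)])/2
print(m.round(1)); d=m[1]-m[2];print(np.degrees(np.arctan2(d[1],d[0])))
E
```

```text
frontL [417.  -49.3  42. ]
frontR [464.8 -60.1  42. ]
fronttop [441.8 -51.2  64. ]
neckend top [445.8 -32.7  54. ]
rear L [ 401.2 -138.7   60. ]
rear R [ 443.2 -148.7   60. ]
rearbot [ 420.7 -150.3   62. ]
bandF [436.4 -73.4  64. ]
sideL mid [407.6 -91.   41. ]
sideR mid [ 456.5 -102.6   41. ]
sideL f [415.2 -56.3  41. ]
sideR f [463.3 -67.7  41. ]
sideL r [ 398.4 -133.1   41. ]
sideR r [ 447.5 -144.7   41. ]
[[ 432.   -96.8   41. ]
 [ 439.3  -62.    41. ]
 [ 423.  -138.9   41. ]]
78.04219233052693
```

```bash
python3 - <<'E'
from h import *
togo([431.1,-101,22],[np.pi,0,np.radians(77.8)])
E
```

```text
shift [ 0.044 -0.051  1.83 ]
turn [-0.015  0.003 -0.216]
```

>>> drive_tool([
  {"x": 0.044,"y": -0.05,"z": 0.5,"ax": 0,"ay": 0,"az": -0.2,"hand": 75},
  {"x": 0.044,"y": -0.05,"z": 1.1,"ax": 0,"ay": 0,"az": -0.2,"hand": 75},
  {"x": 0.044,"y": -0.05,"z": 1.6,"ax": 0,"ay": 0,"az": -0.2,"hand": 75},
  {"x": 0.044,"y": -0.05,"z": 1.83,"ax": 0,"ay": 0,"az": -0.2,"hand": 75},
  {"x": 0.044,"y": -0.05,"z": 1.83,"ax": 0,"ay": 0,"az": -0.2,"hand": 70},
  {"x": 0.044,"y": -0.05,"z": 1.83,"ax": 0,"ay": 0,"az": -0.2,"hand": 60},
  {"x": 0.044,"y": -0.05,"z": 1.83,"ax": 0,"ay": 0,"az": -0.2,"hand": 45},
  {"x": 0.044,"y": -0.05,"z": 1.83,"ax": 0,"ay": 0,"az": -0.2,"hand": 40},
], grip_force=30)

```text
clock: 10.25
eef_pos: [431.5, -101.2, 23.0]
tcp_rot: [-3.142, 0.0, 1.356]
contact_force: [-2.4, 1.4, 6.8]
opening: 0.571
grasp_force: 29.9
```

>>> drive_tool([
  {"x": 0,"y": 0,"z": 0,"ax": 0,"ay": 0,"az": 0,"hand": 40},
  {"x": 0,"y": 0,"z": 0,"ax": 0,"ay": 0,"az": 0,"hand": 40},
])

```text
clock: 10.45
eef_pos: [431.5, -101.2, 23.0]
tcp_rot: [3.141, 0.0, 1.356]
contact_force: [-2.3, 0.3, 5.5]
opening: 0.572
grasp_force: 30.0
```

>>> drive_tool([
  {"x": 0,"y": 0,"z": -0.4,"ax": 0,"ay": 0,"az": 0,"hand": 40},
  {"x": 0,"y": 0,"z": -1,"ax": 0,"ay": 0,"az": 0,"hand": 40},
  {"x": 0,"y": 0,"z": -1.8,"ax": 0,"ay": 0,"az": 0,"hand": 40},
  {"x": 0,"y": 0,"z": -2.4,"ax": 0,"ay": 0,"az": 0,"hand": 40},
  {"x": 0,"y": 0,"z": -2.4,"ax": 0,"ay": 0,"az": 0,"hand": 40},
  {"x": 0,"y": 0,"z": -2.4,"ax": 0,"ay": 0,"az": 0,"hand": 40},
])

```text
clock: 11.05
eef_pos: [431.8, -101.2, 142.8]
tcp_rot: [3.14, 0.0, 1.356]
contact_force: [1.2, 0.4, -2.4]
opening: 0.575
grasp_force: 32.5
```

```bash
python3 - <<'E'
from h import *
s=monitor.sense();print(s["eef_pos"],s["contact_force"],s["opening"])
print(W(62,0,0)); togo(W(62,0,143),[np.pi,0,np.radians(93.1)])
E
```

```text
[ 431.83349654 -101.16611912  142.82842737] [ 1.16316033  0.37508774 -2.44618113] 0.5746125949479709
[601.0066919   65.51629754   0.        ]
shift [3.978 2.596 0.   ]
turn [ 0.018  0.006 -2.566]
```

>>> drive_tool([
  {"x": 0.7,"y": 0.5,"z": 0,"ax": 0,"ay": 0,"az": -0.5,"hand": 40},
  {"x": 1.4,"y": 0.95,"z": 0,"ax": 0,"ay": 0,"az": -1.2,"hand": 40},
  {"x": 2.1,"y": 1.4,"z": 0,"ax": 0,"ay": 0,"az": -1.9,"hand": 40},
  {"x": 2.8,"y": 1.85,"z": 0,"ax": 0,"ay": 0,"az": -2.57,"hand": 40},
  {"x": 3.5,"y": 2.3,"z": 0,"ax": 0,"ay": 0,"az": -2.57,"hand": 40},
  {"x": 3.98,"y": 2.6,"z": 0,"ax": 0,"ay": 0,"az": -2.57,"hand": 40},
  {"x": 3.98,"y": 2.6,"z": 0,"ax": 0,"ay": 0,"az": -2.57,"hand": 40},
  {"x": 3.98,"y": 2.6,"z": 0,"ax": 0,"ay": 0,"az": -2.57,"hand": 40},
])

```text
clock: 11.85
eef_pos: [599.5, 65.9, 139.7]
tcp_rot: [-3.137, 0.0, 1.626]
contact_force: [-0.0, 0.3, -2.1]
opening: 0.569
grasp_force: 32.4
```

```bash
python3 - <<'E'
from h import *
s=monitor.sense();print(s["eef_pos"],s["contact_force"],G(s["eef_pos"]))
togo(W(62,0,46),[np.pi,0,np.radians(93.1)])
c,im=snap("wrist","w8")
hsv=cv2.cvtColor(im,cv2.COLOR_RGB2HSV)
# bright pixels down the column of the axis: neck end, shoulder, band edges, disc
u=int(pix(c,[W(130,0,125)])[0][0]); 
L=im[:,u-2:u+3].mean(1)
P=lambda x,z:pix(c,[W(x,0,z)])[0].round(1)
print(u,"neck end exp",P(132,142),"shoulder",P(112,152),"disc top",P(138,85),P(148,85))
for v in range(0,260,3): print(v,L[v].round().astype(int),end=";")
E
```

```text
[599.48833639  65.89091542 139.65670188] [-0.02618322  0.26422106 -2.06333737] [62.5  1.5]
shift [-0.009  0.038  1.873]
turn [-0.041  0.003  0.015]
319 neck end exp [320.  106.3] shoulder [319.9 161.9] disc top [318.8  89.1] [318.9  69.8]
0 [129 133 132];3 [128 131 131];6 [130 132 132];9 [130 131 132];12 [129 132 132];15 [130 133 132];18 [130 133 133];21 [131 132 133];24 [131 133 132];27 [128 131 130];30 [190 188 187];33 [188 187 186];36 [188 187 187];39 [189 187 187];42 [189 188 187];45 [187 187 187];48 [188 187 187];51 [188 187 187];54 [188 187 187];57 [188 187 187];60 [188 187 187];63 [188 187 187];66 [188 187 187];69 [183 182 182];72 [189 188 188];75 [188 187 187];78 [188 187 188];81 [188 188 187];84 [188 187 187];87 [193 192 191];90 [72 74 75];93 [86 90 89];96 [85 88 88];99 [86 88 89];102 [86 89 88];105 [46 46 47];108 [108 105 102];111 [189 188 188];114 [189 187 188];117 [189 188 188];120 [190 189 189];123 [193 191 192];126 [179 173 167];129 [192 190 191];132 [188 188 188];135 [146 144 141];138 [186 180 174];141 [184 183 184];144 [189 188 188];147 [171 170 169];150 [189 187 185];153 [191 190 190];156 [189 188 188];159 [189 188 187];162 [189 188 187];165 [189 188 187];168 [191 188 182];171 [85 83 79];174 [87 85 81];177 [71 69 66];180 [192 192 191];183 [190 188 189];186 [189 188 189];189 [189 189 189];192 [189 189 188];195 [190 189 189];198 [189 189 188];201 [189 188 188];204 [189 189 189];207 [190 189 189];210 [189 188 188];213 [189 188 188];216 [189 189 188];219 [190 189 189];222 [189 188 189];225 [189 188 189];228 [189 189 189];231 [190 190 189];234 [189 188 188];237 [189 188 188];240 [190 189 189];243 [191 191 191];246 [186 187 172];249 [183 184 171];252 [182 184 170];255 [182 184 170];258 [183 184 171];
```

```bash
python3 - <<'E'
from h import *
c,im=load("w8")
for v,z in ((105,170.7),(107,170.7),(109,170.7),(170,180.7),(178,180.7),(179,180.7),(244.5,180.7)): print(v,G(onz(c,(319.5,v),z)))
for u in (305,335):
  print(u,[int(x) for x in im[100:185,u].mean(1)])
c7,im7=load("w7")
E
```

```text
105 [134.    0.5]
107 [133.4   0.5]
109 [132.8   0.5]
170 [115.6   0.5]
178 [113.2   0.5]
179 [112.9   0.5]
244.5 [91.3  0.3]
305 [85, 85, 85, 87, 54, 46, 40, 95, 84, 186, 189, 187, 188, 186, 187, 187, 187, 186, 188, 188, 187, 190, 154, 175, 189, 189, 169, 169, 190, 188, 188, 188, 187, 190, 185, 134, 190, 187, 183, 165, 131, 192, 189, 187, 188, 189, 191, 185, 154, 190, 188, 168, 140, 119, 192, 188, 189, 188, 187, 188, 187, 187, 187, 189, 187, 187, 187, 185, 186, 171, 94, 80, 84, 84, 85, 84, 80, 78, 120, 169, 191, 187, 188, 187, 188]
335 [84, 84, 85, 88, 62, 47, 61, 74, 145, 184, 183, 180, 179, 180, 180, 181, 179, 178, 180, 179, 181, 182, 141, 187, 181, 165, 154, 180, 179, 177, 178, 178, 179, 176, 124, 180, 185, 173, 160, 165, 178, 177, 175, 176, 177, 175, 161, 151, 186, 176, 163, 161, 176, 173, 174, 175, 175, 174, 174, 172, 173, 172, 171, 170, 171, 171, 171, 162, 131, 77, 81, 86, 85, 86, 84, 83, 87, 110, 152, 192, 189, 188, 187, 187, 187]
```

>>> drive_tool([
  {"x": -0.02,"y": 0.038,"z": 0.3,"ax": -0.04,"ay": 0,"az": 0,"hand": 40},
  {"x": -0.02,"y": 0.038,"z": 0.8,"ax": -0.04,"ay": 0,"az": 0,"hand": 40},
  {"x": -0.02,"y": 0.038,"z": 1.3,"ax": -0.04,"ay": 0,"az": 0,"hand": 40},
  {"x": -0.02,"y": 0.038,"z": 1.6,"ax": -0.04,"ay": 0,"az": 0,"hand": 40},
  {"x": -0.02,"y": 0.038,"z": 1.75,"ax": -0.04,"ay": 0,"az": 0,"hand": 40},
  {"x": -0.02,"y": 0.038,"z": 1.78,"ax": -0.04,"ay": 0,"az": 0,"hand": 40},
  {"x": -0.02,"y": 0.038,"z": 1.78,"ax": -0.04,"ay": 0,"az": 0,"hand": 40},
])

```text
clock: 12.6
eef_pos: [602.9, 64.7, 53.0]
tcp_rot: [3.138, -0.0, 1.625]
contact_force: [0.2, 0.1, -1.6]
opening: 0.571
grasp_force: 32.4
```

```bash
python3 - <<'E'
from h import *
s=monitor.sense();print(s["eef_pos"],s["contact_force"],s["wrist_torque"],G(s["eef_pos"]))
togo(W(61.5,0,46),[np.pi,0,np.radians(93.1)])
E
```

```text
[602.87439931  64.67248077  53.00357642] [ 0.24795473  0.09369573 -1.5924379 ] [0.02806892 0.00547251 0.01336317] [61.1 -1.8]
shift [ 0.009 -0.037  0.14 ]
turn [ 0.036 -0.     0.002]
```

>>> drive_tool([
  {"x": 0.0,"y": -0.025,"z": 0.06,"ax": 0.02,"ay": 0,"az": 0,"hand": 40},
  {"x": 0.0,"y": -0.025,"z": 0.12,"ax": 0.02,"ay": 0,"az": 0,"hand": 40},
  {"x": 0.0,"y": -0.025,"z": 0.16,"ax": 0.02,"ay": 0,"az": 0,"hand": 40},
  {"x": 0.0,"y": -0.025,"z": 0.16,"ax": 0.02,"ay": 0,"az": 0,"hand": 40},
])

```text
clock: 13.0
eef_pos: [601.8, 64.9, 44.8]
tcp_rot: [3.139, -0.0, 1.625]
contact_force: [0.8, 0.5, -0.8]
opening: 0.575
grasp_force: 32.5
```

>>> drive_tool([
  {"x": 0.0,"y": -0.01,"z": 0.03,"ax": 0,"ay": 0,"az": 0,"hand": 40},
  {"x": 0.0,"y": -0.01,"z": 0.05,"ax": 0,"ay": 0,"az": 0,"hand": 40},
  {"x": 0.0,"y": -0.01,"z": 0.05,"ax": 0,"ay": 0,"az": 0,"hand": 40},
])

```text
clock: 13.3
eef_pos: [602.1, 64.9, 44.2]
tcp_rot: [3.138, -0.0, 1.625]
contact_force: [-4.5, -0.9, 19.0]
opening: 0.574
grasp_force: 34.3
```

Landed at TCP 44.2, so the axis is at 60. Release and rise.

>>> drive_tool([
  {"x": 0,"y": 0,"z": -0.02,"ax": 0,"ay": 0,"az": 0,"hand": 54},
  {"x": 0,"y": 0,"z": -0.02,"ax": 0,"ay": 0,"az": 0,"hand": 62},
  {"x": 0,"y": 0,"z": -0.02,"ax": 0,"ay": 0,"az": 0,"hand": 66},
  {"x": 0,"y": 0,"z": -0.02,"ax": 0,"ay": 0,"az": 0,"hand": 66},
  {"x": 0,"y": 0,"z": -0.6,"ax": 0,"ay": 0,"az": 0,"hand": 66},
  {"x": 0,"y": 0,"z": -1.5,"ax": 0,"ay": 0,"az": 0,"hand": 66},
  {"x": 0,"y": 0,"z": -2.5,"ax": 0,"ay": 0,"az": 0,"hand": 66},
  {"x": 0,"y": 0,"z": -3.5,"ax": 0,"ay": 0,"az": 0,"hand": 66},
])

```text
clock: 14.1
eef_pos: [600.1, 64.7, 218.3]
tcp_rot: [-3.141, 0.0, 1.625]
contact_force: [1.2, 0.2, -0.4]
opening: 0.769
grasp_force: 0.0
```

>>> drive_tool([
  {"x": 0,"y": 0,"z": -1,"ax": 0,"ay": 0,"az": 1,"hand": 70},
  {"x": 0,"y": 0,"z": -2,"ax": 0,"ay": 0,"az": 2.4,"hand": 75},
  {"x": 0,"y": 0,"z": -3,"ax": 0,"ay": 0,"az": 3.8,"hand": 75},
  {"x": 0,"y": 0,"z": -3,"ax": 0,"ay": 0,"az": 5.2,"hand": 75},
  {"x": 0,"y": 0,"z": -3,"ax": 0,"ay": 0,"az": 6.6,"hand": 75},
  {"x": 0,"y": 0,"z": -3,"ax": 0,"ay": 0,"az": 8,"hand": 75},
  {"x": 0,"y": 0,"z": -3,"ax": 0,"ay": 0,"az": 9.4,"hand": 75},
  {"x": 0,"y": 0,"z": -3,"ax": 0,"ay": 0,"az": 10.8,"hand": 75},
])

```text
clock: 14.9
eef_pos: [600.3, 64.7, 366.6]
tcp_rot: [3.141, -0.0, 0.488]
contact_force: [0.2, 0.5, 0.4]
opening: 0.877
grasp_force: 0.0
```

```bash
python3 - <<'E'
from h import *
s=monitor.sense();print(s["eef_pos"],s["qpos"].round(2))
print(W(-118,0,0)); togo(W(-60,0,330),[np.pi,0,np.radians(3.1)])
c,im=snap("top","t2")
E
```

```text
[600.31672713  64.69868887 366.63466424] [ 0.1   0.22  1.51 -0.    1.41  1.19]
[ 610.74087823 -114.22030312    0.        ]
shift [-1.007  2.206  0.733]
turn [ 1.000e-03 -4.000e-03  4.146e+00]
```

>>> drive_tool([
  {"x": -0.4,"y": 0.8,"z": 0.2,"ax": 0,"ay": 0,"az": 1.2,"hand": 80},
  {"x": -0.8,"y": 1.6,"z": 0.4,"ax": 0,"ay": 0,"az": 2.4,"hand": 80},
  {"x": -1.2,"y": 2.5,"z": 0.7,"ax": 0,"ay": 0,"az": 3.6,"hand": 80},
  {"x": -1.5,"y": 3.26,"z": 0.73,"ax": 0,"ay": 0,"az": 4.15,"hand": 80},
  {"x": -1.5,"y": 3.26,"z": 0.73,"ax": 0,"ay": 0,"az": 4.15,"hand": 80},
  {"x": -1.5,"y": 3.26,"z": 0.73,"ax": 0,"ay": 0,"az": 4.15,"hand": 80},
  {"x": -1.5,"y": 3.26,"z": 0.73,"ax": 0,"ay": 0,"az": 4.15,"hand": 80},
])

```text
clock: 15.65
eef_pos: [611.8, -113.5, 330.5]
tcp_rot: [-3.141, -0.001, 0.062]
contact_force: [-0.5, 0.3, -0.2]
opening: 0.939
grasp_force: 0.0
```

```bash
python3 - <<'E'
from h import *
s=monitor.sense();print(s["eef_pos"],G(s["eef_pos"]))
togo(W(-118,0,143),[np.pi,0,np.radians(3.1)])
c,im=snap("wrist","w9")
exp=pix(c,[W(x,y,190) for x in(-134,-120) for y in(-12,12)]+[W(x,y,190) for x in(-90,-78) for y in (-11,11)]); print(exp.round())
g_=im.max(2); 
x0,y0=exp.min(0).astype(int)-40; x1,y1=exp.max(0).astype(int)+40
x0,y0=max(x0,0),max(y0,0)
m=(g_<45).astype(np.uint8)[y0:y1,x0:x1]
print(x0,y0,x1,y1)
for row in m[::4,::3]: print("".join(".#"[v] for v in row))
E
```

```text
[ 611.798146   -113.52563407  330.47576353] [-117.4   -1.1]
shift [-0.025  0.014  3.749]
turn [-0.005 -0.009  0.075]
[[335. 168.]
 [335. 195.]
 [318. 168.]
 [318. 195.]
 [282. 168.]
 [282. 194.]
 [268. 168.]
 [268. 194.]]
227 127 375 235
..................................................
...................##.............................
..................................................
.#................................................
..#####................#.#.......#................
..#####.#........................................#
..#####.#...............##..#..#..#..............#
..#####.#...................#..####..............#
..#####............#####....#.#####..............#
...####...........######......######..............
.#..............########....########..............
...............#########....#.######..............
...............##########..#..######..............
...............#######.........#####..............
...............######..........#####..............
...............#####...........#####..............
................###............#####..............
..................................................
..................................................
..................................................
..................................................
..................................................
..................................................
..................................................
..................................................
..................................................
..................................................
```

The grip top is found at px columns 317 to 335, where expected, and the handle's front edge is at 272. That confirms the gun frame. Descend slightly forward (−112), then shift back to −118.

>>> drive_tool([
  {"x": -0.02,"y": -0.11,"z": 0.4,"ax": 0,"ay": 0,"az": 0.07,"hand": 84},
  {"x": -0.02,"y": -0.11,"z": 1.2,"ax": 0,"ay": 0,"az": 0.07,"hand": 84},
  {"x": -0.02,"y": -0.11,"z": 2,"ax": 0,"ay": 0,"az": 0.07,"hand": 84},
  {"x": -0.02,"y": -0.11,"z": 2.4,"ax": 0,"ay": 0,"az": 0.07,"hand": 84},
  {"x": -0.02,"y": -0.11,"z": 2.4,"ax": 0,"ay": 0,"az": 0.07,"hand": 84},
], grip_force=20)

```text
clock: 16.2
eef_pos: [608.7, -107.1, 207.5]
tcp_rot: [-3.14, 0.004, 0.055]
contact_force: [-0.7, 0.2, -0.4]
opening: 0.989
grasp_force: 0.0
```

```bash
python3 - <<'E'
from h import *
s=monitor.sense();print(s["eef_pos"],G(s["eef_pos"]),s["contact_force"])
togo(W(-112,0,143),[np.pi,0,np.radians(3.1)])
E
```

```text
[ 608.73764922 -107.14261208  207.48036546] [-110.8    1.6] [-0.72357596  0.16489549 -0.44059622]
shift [0.038 0.025 1.289]
turn [-0.014  0.041  0.01 ]
```

>>> drive_tool([
  {"x": 0.03,"y": 0.02,"z": 0.3,"ax": 0,"ay": 0.04,"az": 0,"hand": 84},
  {"x": 0.03,"y": 0.02,"z": 0.7,"ax": 0,"ay": 0.04,"az": 0,"hand": 84},
  {"x": 0.03,"y": 0.02,"z": 1.1,"ax": 0,"ay": 0.04,"az": 0,"hand": 84},
  {"x": 0.03,"y": 0.02,"z": 1.28,"ax": 0,"ay": 0.04,"az": 0,"hand": 84},
  {"x": 0.03,"y": 0.02,"z": 1.28,"ax": 0,"ay": 0.04,"az": 0,"hand": 84},
  {"x": 0.03,"y": 0.02,"z": 1.28,"ax": 0,"ay": 0.04,"az": 0,"hand": 84},
])

```text
clock: 16.8
eef_pos: [613.1, -109.6, 147.8]
tcp_rot: [3.141, -0.007, 0.053]
contact_force: [0.0, -0.3, 0.4]
opening: 0.982
grasp_force: 0.0
```

```bash
python3 - <<'E'
from h import *
s=monitor.sense();print(s["eef_pos"],G(s["eef_pos"]),s["contact_force"])
togo(W(-118,0,143),[np.pi,0,np.radians(3.1)])
E
```

```text
[ 613.10702531 -109.63229281  147.82208955] [-113.5   -2.6] [ 0.01608325 -0.26498195  0.42942346]
shift [-0.053  0.089  0.096]
turn [ 0.003 -0.065 -0.01 ]
```

>>> drive_tool([
  {"x": -0.03,"y": 0.09,"z": 0.09,"ax": 0,"ay": 0,"az": 0,"hand": 82},
  {"x": -0.03,"y": 0.09,"z": 0.09,"ax": 0,"ay": 0,"az": 0,"hand": 70},
  {"x": -0.03,"y": 0.09,"z": 0.09,"ax": 0,"ay": 0,"az": 0,"hand": 58},
  {"x": -0.03,"y": 0.09,"z": 0.09,"ax": 0,"ay": 0,"az": 0,"hand": 48},
  {"x": -0.03,"y": 0.09,"z": 0.09,"ax": 0,"ay": 0,"az": 0,"hand": 40},
  {"x": -0.03,"y": 0.09,"z": 0.09,"ax": 0,"ay": 0,"az": 0,"hand": 40},
])

```text
clock: 17.4
eef_pos: [611.3, -113.4, 142.6]
tcp_rot: [-3.14, -0.006, 0.052]
contact_force: [-0.3, 6.9, 5.9]
opening: 0.47
grasp_force: 3.6
```

```bash
python3 - <<'E'
from h import *
s=monitor.sense();print(s["eef_pos"],G(s["eef_pos"]),s["contact_force"],s["opening"]*85.4,s["grasp_force"])
E
```

```text
[ 611.31542659 -113.4294335   142.63749389] [-117.2   -0.6] [-0.30795072  6.86087606  5.85514016] 40.10147335457256 3.555479357019067
```

>>> drive_tool([
  {"x": 0,"y": 0,"z": 0,"ax": 0,"ay": 0,"az": 0,"hand": 36},
  {"x": 0,"y": 0,"z": 0,"ax": 0,"ay": 0,"az": 0,"hand": 33},
  {"x": 0,"y": 0,"z": 0,"ax": 0,"ay": 0,"az": 0,"hand": 30},
  {"x": 0,"y": 0,"z": 0,"ax": 0,"ay": 0,"az": 0,"hand": 28},
  {"x": 0,"y": 0,"z": 0,"ax": 0,"ay": 0,"az": 0,"hand": 28},
])

```text
clock: 17.9
eef_pos: [611.4, -113.6, 142.9]
tcp_rot: [-3.14, -0.006, 0.052]
contact_force: [-1.4, 5.3, 7.4]
opening: 0.396
grasp_force: 20.4
```

```bash
python3 - <<'E'
from h import *
s=monitor.sense();print(s["eef_pos"],G(s["eef_pos"]),s["contact_force"],s["opening"]*85.4,s["grasp_force"])
snap("scene","s1");snap("top","t3")
E
```

```text
[ 611.40952461 -113.60171015  142.88732982] [-117.4   -0.7] [-1.43144469  5.26141868  7.40213505] 33.803582519936306 20.427059507346712
```

>>> drive_tool([
  {"x": 0,"y": 0,"z": 0,"ax": 0,"ay": 0,"az": 0,"hand": 60},
  {"x": 0,"y": 0,"z": 0,"ax": 0,"ay": 0,"az": 0,"hand": 76},
  {"x": 0,"y": 0,"z": 0,"ax": 0,"ay": 0,"az": 0,"hand": 76},
  {"x": 0,"y": 0,"z": 0,"ax": 0,"ay": 0,"az": 0,"hand": 60},
  {"x": 0,"y": 0,"z": 0,"ax": 0,"ay": 0,"az": 0,"hand": 46},
  {"x": 0,"y": 0,"z": 0,"ax": 0,"ay": 0,"az": 0,"hand": 38},
  {"x": 0,"y": 0,"z": 0,"ax": 0,"ay": 0,"az": 0,"hand": 32},
  {"x": 0,"y": 0,"z": 0,"ax": 0,"ay": 0,"az": 0,"hand": 28},
])

```text
clock: 18.8
eef_pos: [611.3, -113.6, 142.7]
tcp_rot: [-3.14, -0.006, 0.052]
contact_force: [-1.5, 4.7, 6.9]
opening: 0.402
grasp_force: 20.7
```

>>> drive_tool([
  {"x": 0,"y": 0,"z": 0,"ax": 0,"ay": 0,"az": 0,"hand": 28},
  {"x": 0,"y": 0,"z": 0,"ax": 0,"ay": 0,"az": 0,"hand": 28},
])

```text
clock: 19.0
eef_pos: [611.3, -113.6, 142.6]
tcp_rot: [-3.14, -0.006, 0.052]
contact_force: [-1.3, 5.0, 6.6]
opening: 0.4
grasp_force: 20.6
```

```bash
python3 - <<'E'
from h import *
s=monitor.sense();print(s["eef_pos"],G(s["eef_pos"]),s["contact_force"],s["opening"]*85.4,s["grasp_force"])
_,a=load("s1");c,b=snap("scene","s2"); _,p=load("s1")
t=imaging.camera_info("scene")
# knob tracking: dark blob near knob and cartridge whitish centroid
P=pix(t,[W(-160,0,60),W(62,0,85),W(10,0,60),W(132,0,75)]);print(P.round())
d=np.abs(a.astype(int)-b).max(2)>40; ys,xs=np.nonzero(d); print(len(xs), xs.min(),xs.max(),ys.min(),ys.max())
E
```

```text
[ 611.26359036 -113.58958587  142.62884841] [-117.4   -0.6] [-1.34853656  5.04335507  6.59788219] 34.164747698651915 20.63979547834606
[[344. 173.]
 [295. 216.]
 [308. 210.]
 [278. 236.]]
166 306 575 18 214
```

```bash
cat >> h.py <<'E'
def prof(name):
    c,im=snap("wrist",name); gm=im.max(2); xs=np.arange(-60,70,3)
    for y,z in ((-12,77),(0,81)):
        q=pix(c,[W(x,y,z) for x in xs]).round().astype(int)
        print(y,[(int(x),int(gm[v,u])) for x,(u,v) in zip(xs,q) if 0<=u<640 and 0<=v<400])
    s=monitor.sense();print(G(s["eef_pos"]),s["contact_force"].round(1),round(s["opening"]*85.4,1),round(s["grasp_force"],1),s["clock"])
E
python3 - <<'E'
from h import *
prof("p2")
E
```

```text
-12 [(-60, 114), (-57, 50), (-54, 110), (-51, 113), (-48, 48), (-45, 108), (-42, 112), (-39, 48), (-36, 101), (-33, 113), (-30, 53), (-27, 56), (-24, 94), (-21, 37), (-18, 37), (-15, 42), (-12, 42), (-9, 34), (-6, 41), (-3, 59), (0, 64), (3, 67), (6, 169), (9, 176), (12, 52), (15, 180), (18, 234), (21, 235), (24, 235), (27, 235), (30, 236), (33, 236), (36, 229), (39, 228), (42, 228), (45, 228), (48, 228), (51, 228), (54, 229), (57, 228), (60, 228), (63, 228), (66, 229), (69, 229)]
0 [(-60, 99), (-57, 65), (-54, 99), (-51, 96), (-48, 78), (-45, 94), (-42, 101), (-39, 61), (-36, 67), (-33, 64), (-30, 50), (-27, 65), (-24, 112), (-21, 36), (-18, 39), (-15, 46), (-12, 44), (-9, 38), (-6, 46), (-3, 62), (0, 68), (3, 75), (6, 195), (9, 188), (12, 53), (15, 244), (18, 239), (21, 239), (24, 240), (27, 240), (30, 239), (33, 240), (36, 237), (39, 236), (42, 235), (45, 237), (48, 236), (51, 236), (54, 235), (57, 236), (60, 236), (63, 236), (66, 236), (69, 236)]
[-117.4   -0.6] [-1.2  4.7  6. ] 33.9 20.6 19.1
```

The plate front is now about 3 mm behind the cartridge. Third squeeze.

>>> drive_tool([
  {"x": 0,"y": 0,"z": 0,"ax": 0,"ay": 0,"az": 0,"hand": 60},
  {"x": 0,"y": 0,"z": 0,"ax": 0,"ay": 0,"az": 0,"hand": 76},
  {"x": 0,"y": 0,"z": 0,"ax": 0,"ay": 0,"az": 0,"hand": 76},
  {"x": 0,"y": 0,"z": 0,"ax": 0,"ay": 0,"az": 0,"hand": 60},
  {"x": 0,"y": 0,"z": 0,"ax": 0,"ay": 0,"az": 0,"hand": 48},
  {"x": 0,"y": 0,"z": 0,"ax": 0,"ay": 0,"az": 0,"hand": 43},
  {"x": 0,"y": 0,"z": 0,"ax": 0,"ay": 0,"az": 0,"hand": 39},
  {"x": 0,"y": 0,"z": 0,"ax": 0,"ay": 0,"az": 0,"hand": 36},
])

```text
clock: 19.9
eef_pos: [611.3, -113.1, 142.7]
tcp_rot: [-3.14, -0.006, 0.052]
contact_force: [-1.5, 8.6, 7.1]
opening: 0.422
grasp_force: 4.6
```

>>> drive_tool([
  {"x": 0,"y": 0,"z": 0,"ax": 0,"ay": 0,"az": 0,"hand": 32},
  {"x": 0,"y": 0,"z": 0,"ax": 0,"ay": 0,"az": 0,"hand": 29},
  {"x": 0,"y": 0,"z": 0,"ax": 0,"ay": 0,"az": 0,"hand": 29},
])

```text
clock: 20.2
eef_pos: [611.4, -113.6, 142.9]
tcp_rot: [-3.14, -0.006, 0.052]
contact_force: [-0.9, 5.3, 8.9]
opening: 0.401
grasp_force: 20.9
```

```bash
python3 - <<'E'
from h import *
prof("p3")
E
```

```text
-12 [(-60, 113), (-57, 49), (-54, 109), (-51, 116), (-48, 49), (-45, 110), (-42, 112), (-39, 54), (-36, 110), (-33, 112), (-30, 49), (-27, 107), (-24, 111), (-21, 50), (-18, 64), (-15, 96), (-12, 30), (-9, 36), (-6, 39), (-3, 41), (0, 31), (3, 41), (6, 58), (9, 62), (12, 66), (15, 148), (18, 174), (21, 62), (24, 216), (27, 234), (30, 235), (33, 235), (36, 235), (39, 235), (42, 236), (45, 230), (48, 229), (51, 228), (54, 228), (57, 229), (60, 228), (63, 228), (66, 228), (69, 228)]
0 [(-60, 99), (-57, 64), (-54, 98), (-51, 99), (-48, 85), (-45, 93), (-42, 98), (-39, 68), (-36, 97), (-33, 90), (-30, 55), (-27, 67), (-24, 67), (-21, 52), (-18, 79), (-15, 106), (-12, 35), (-9, 36), (-6, 46), (-3, 42), (0, 33), (3, 44), (6, 60), (9, 67), (12, 70), (15, 160), (18, 193), (21, 53), (24, 243), (27, 240), (30, 239), (33, 240), (36, 240), (39, 240), (42, 240), (45, 238), (48, 236), (51, 235), (54, 236), (57, 235), (60, 236), (63, 236), (66, 236), (69, 236)]
[-117.4   -0.6] [-1.7  4.3  8.3] 33.9 20.9 20.25
```

Plate and cartridge advanced 10 mm together, and the cartridge rear is now at about x=20, its seat. Fourth squeeze, gently.

>>> drive_tool([
  {"x": 0,"y": 0,"z": 0,"ax": 0,"ay": 0,"az": 0,"hand": 60},
  {"x": 0,"y": 0,"z": 0,"ax": 0,"ay": 0,"az": 0,"hand": 76},
  {"x": 0,"y": 0,"z": 0,"ax": 0,"ay": 0,"az": 0,"hand": 76},
  {"x": 0,"y": 0,"z": 0,"ax": 0,"ay": 0,"az": 0,"hand": 68},
  {"x": 0,"y": 0,"z": 0,"ax": 0,"ay": 0,"az": 0,"hand": 62},
  {"x": 0,"y": 0,"z": 0,"ax": 0,"ay": 0,"az": 0,"hand": 57},
  {"x": 0,"y": 0,"z": 0,"ax": 0,"ay": 0,"az": 0,"hand": 54},
  {"x": 0,"y": 0,"z": 0,"ax": 0,"ay": 0,"az": 0,"hand": 54},
])

```text
clock: 21.05
eef_pos: [611.1, -113.5, 142.3]
tcp_rot: [-3.14, -0.005, 0.052]
contact_force: [-0.1, 6.6, 3.7]
opening: 0.631
grasp_force: 3.1
```

>>> drive_tool([
  {"x": 0,"y": 0,"z": 0,"ax": 0,"ay": 0,"az": 0,"hand": 50},
  {"x": 0,"y": 0,"z": 0,"ax": 0,"ay": 0,"az": 0,"hand": 50},
])

```text
clock: 21.25
eef_pos: [611.2, -113.3, 142.4]
tcp_rot: [-3.14, -0.006, 0.052]
contact_force: [-0.3, 8.0, 5.0]
opening: 0.59
grasp_force: 3.9
```

>>> drive_tool([
  {"x": 0,"y": 0,"z": 0,"ax": 0,"ay": 0,"az": 0,"hand": 47},
  {"x": 0,"y": 0,"z": 0,"ax": 0,"ay": 0,"az": 0,"hand": 47},
])

```text
clock: 21.45
eef_pos: [611.2, -113.1, 142.5]
tcp_rot: [-3.14, -0.006, 0.052]
contact_force: [-0.9, 9.3, 5.0]
opening: 0.548
grasp_force: 4.4
```

>>> drive_tool([
  {"x": 0,"y": 0,"z": 0,"ax": 0,"ay": 0,"az": 0,"hand": 44},
  {"x": 0,"y": 0,"z": 0,"ax": 0,"ay": 0,"az": 0,"hand": 44},
])

```text
clock: 21.65
eef_pos: [611.2, -112.3, 142.7]
tcp_rot: [-3.138, -0.006, 0.052]
contact_force: [-1.2, 11.8, 7.3]
opening: 0.515
grasp_force: 6.2
```

>>> drive_tool([
  {"x": 0,"y": 0,"z": 0,"ax": 0,"ay": 0,"az": 0,"hand": 42},
  {"x": 0,"y": 0,"z": 0,"ax": 0,"ay": 0,"az": 0,"hand": 42},
])

```text
clock: 21.85
eef_pos: [611.2, -111.7, 142.8]
tcp_rot: [-3.137, -0.006, 0.052]
contact_force: [-1.8, 15.6, 9.7]
opening: 0.491
grasp_force: 7.8
```

```bash
python3 - <<'E'
from h import *
prof("p4")
E
```

```text
-12 [(-60, 110), (-57, 113), (-54, 50), (-51, 109), (-48, 114), (-45, 50), (-42, 93), (-39, 112), (-36, 49), (-33, 96), (-30, 114), (-27, 49), (-24, 93), (-21, 111), (-18, 50), (-15, 53), (-12, 132), (-9, 34), (-6, 36), (-3, 44), (0, 41), (3, 40), (6, 43), (9, 62), (12, 67), (15, 153), (18, 174), (21, 81), (24, 235), (27, 235), (30, 234), (33, 235), (36, 235), (39, 236), (42, 236), (45, 229), (48, 229), (51, 228), (54, 228), (57, 228), (60, 228), (63, 227), (66, 228), (69, 228)]
0 [(-60, 101), (-57, 101), (-54, 66), (-51, 100), (-48, 102), (-45, 78), (-42, 102), (-39, 104), (-36, 84), (-33, 103), (-30, 104), (-27, 89), (-24, 67), (-21, 70), (-18, 54), (-15, 104), (-12, 159), (-9, 31), (-6, 37), (-3, 44), (0, 40), (3, 47), (6, 46), (9, 65), (12, 69), (15, 175), (18, 195), (21, 78), (24, 248), (27, 240), (30, 239), (33, 239), (36, 240), (39, 239), (42, 240), (45, 237), (48, 235), (51, 236), (54, 237), (57, 238), (60, 237), (63, 238), (66, 238), (69, 238)]
[-115.5   -0.6] [-2.8 14.8  8.5] 42.0 7.7 21.9
```

>>> drive_tool([
  {"x": 0,"y": 0,"z": 0,"ax": 0,"ay": 0,"az": 0,"hand": 42.3},
  {"x": 0,"y": 0,"z": 0,"ax": 0,"ay": 0,"az": 0,"hand": 42.3},
  {"x": 0,"y": 0,"z": 0,"ax": 0,"ay": 0,"az": 0,"hand": 42.3},
  {"x": 0,"y": 0,"z": 0,"ax": 0,"ay": 0,"az": 0,"hand": 42.3},
  {"x": 0,"y": 0,"z": 0,"ax": 0,"ay": 0,"az": 0,"hand": 42.3},
  {"x": 0,"y": 0,"z": 0,"ax": 0,"ay": 0,"az": 0,"hand": 42.3},
])

```text
clock: 22.5
eef_pos: [611.2, -111.7, 142.8]
tcp_rot: [-3.137, -0.006, 0.052]
contact_force: [-2.4, 15.7, 9.4]
opening: 0.493
grasp_force: 7.6
```

```bash
python3 - <<'E'
from h import *
s=monitor.sense();print(G(s["eef_pos"]),s["contact_force"].round(1),s["opening"]*85.4,s["grasp_force"],s["clock"])
# disc pose and cartridge sides from top and scene views
c,im=snap("top","t9"); c2,im2=snap("scene","s9")
gm=im2.max(2)
xs=np.arange(100,176,2.)
for y,z in((0,85),): 
    q=pix(c2,[W(x,y,z) for x in xs]).round().astype(int); print([(int(x),int(gm[v,u])) for x,(u,v) in zip(xs,q)])
E
```

```text
[-115.5   -0.6] [-2.4 15.7  9.4] 42.13860510732147 7.596032917499542 22.5
[(100, 242), (102, 244), (104, 245), (106, 244), (108, 244), (110, 245), (112, 245), (114, 245), (116, 246), (118, 239), (120, 166), (122, 151), (124, 207), (126, 236), (128, 244), (130, 236), (132, 243), (134, 238), (136, 243), (138, 238), (140, 242), (142, 244), (144, 246), (146, 246), (148, 242), (150, 201), (152, 171), (154, 168), (156, 143), (158, 143), (160, 141), (162, 138), (164, 113), (166, 182), (168, 138), (170, 125), (172, 110), (174, 119)]
```

The cartridge shoulder is at x≈120 and the disc front at x≈150, so both are seated. The squeeze holds steady at about 15 N on the handle, which I estimate as 15 to 22 N on the plate.

```bash
python3 -c "
from rig import r
print(r.sign_off())"
```

```text
the job is handed in; nothing more can be done
None
```

I loaded the disc and cartridge, pumped the trigger until the plate held both against the muzzle, and handed the job in at about 22.6 s with a steady squeeze of about 15 N on the trigger, which I estimate as 15–22 N on the cartridge; the sign-off gave no verdict.

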